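Seat the stand magnifier in its three-groove mount

TASK

Pick up the stand magnifier by its barrel and set it on top of the seedling viewing stand, then turn it gently under light pressure until its three ball feet drop into the three grooves of the ring. Leave it let go and fully home, level and resting on all three feet so that it cannot rock; never press or knock it hard, and do not disturb the pots and the jar.

Things in the scene. Friction and masses are not known exactly. Their poses are not given: they have to be found in the camera images.
- loupe_grip (a point): Centre of the magnifier's grip, on its axis, 42 mm above the lowest points of its feet. Two flat ribbed cheeks on the barrel's y and -y sides: 46 mm across them (along y), each 26 mm wide (along x), 40 mm tall and centred at this height. The flange's top is 26 mm below this point, the barrel's top 25 mm above it.
- foot0 (a point): Centre of a polished ball foot of the magnifier (ball of 8 mm diameter), 35 mm from the magnifier's axis on its x side, 38 mm below the grip centre. The feet slide easily on the polished ring (friction about 0.2), so that near a groove the magnifier, let go, slips home by its weight.
- foot1 (a point): Centre of the second ball foot, the same, 120 degrees anticlockwise (from above) from the first.
- foot2 (a point): Centre of the third ball foot, the same, 240 degrees anticlockwise from the first.
- seat (a point): Mount centre, on the stand's axis, level with the flat top of the ring, 92 mm above the bench. The ring spans radii 27 to 43 mm and has three radial V grooves 120 degrees apart, 9.2 mm wide, walls 60 degrees steep. A foot riding on the flat has its centre 4 mm above this point, and level with it when home in a groove: the magnifier drops 4 mm. Axes as the stand's.
- pot_a: Loose small pot with a seedling, 48 mm in diameter, 45 mm tall (about 90 mm with its leaves and label), origin under its centre. To be left alone.
- pot_b: Loose small pot with a seedling, 54 mm in diameter, 50 mm tall (about 75 mm with its leaves), origin under its centre. To be left alone.
- jar: Loose white plastic jar with a lid, 56 mm in diameter, 75 mm tall, origin under its centre. To be left alone.
- loupe: The stand magnifier, loose, 0.15 to 0.3 kg: a black lens barrel (40 mm diameter, 48 mm tall) on a round aluminium flange (82 mm diameter, 6 mm thick) with three steel ball feet; 67 mm tall in all. Origin on its axis at the level of the feet's lowest points, z up its axis. At the start it stands on its feet on the bench.
- stand: Fixed viewing stand: 130 mm square base, four posts, aluminium ring on top. Origin under its base, z up. The ring is clamped at an unmeasured angle (visible from above): one groove lies within 0.8 rad either side of this x axis. The clamp holds. Turn under a push of 3 to 8 N; contact forces adding up to over 30 N between magnifier and stand, from pressing or twisting, do harm.
Mind the look-alikes: they are no part of the job. Leave any blue or orange look-alike of the loupe alone.

How it is judged (in metres and radians):
On the way, in this order (a step that is already met when the one before it is completed fails the run):
1. the magnifier is carried above the level of the mount (height (world z) of foot0 above 0.1 m), for 0.1 s.
2. the magnifier bears on the stand, upright, with all three feet down in the grooves (contact force between loupe and stand above 0.5 N and z of each of foot0, foot1, foot2 in the frame of seat below 0.0018 m and horizontal distance between loupe_grip and seat below 0.003 m), for 0.2 s.
At the end, for the whole second after the job is handed in: The magnifier rests still on the stand, axis within 2 mm of the seat's, upright within 0.03 rad, each foot's centre less than 1.3 mm above and 2 mm below the level of the ring's flat top (on the flat it would be 4 mm above); the pots and the jar are within 20 mm of where they stood (z of foot0 in the frame of seat between -0.002 and 0.0013 m and z of foot1 in the frame of seat between -0.002 and 0.0013 m and z of foot2 in the frame of seat between -0.002 and 0.0013 m and horizontal distance between loupe_grip and seat below 0.002 m and angle between loupe_grip's own z axis and vertical below 0.03 rad and contact force between loupe and stand above 0.5 N and linear speed of loupe below 0.01 m/s and angular speed of loupe below 0.05 rad/s and distance of each of pot_a, pot_b, jar from where it was at the start of the episode below 0.02 m); the robot touches nothing.
It fails at once if the magnifier is pressed or knocked against the stand with more than 30 N (contact force between loupe and stand above 30 N).
It fails at once if the magnifier is tipped over by more than 40 degrees (angle between loupe_grip's own z axis and vertical above 0.7 rad).
It fails at once if a pot or the jar is pushed away by more than 30 mm (distance of any of pot_a, pot_b, jar from where it was at the start of the episode above 0.03 m).
It also fails if it takes over 69 s, if anything falls off the work surface, if the arm or the gripper's body presses on something with over 40 N, if the wrist force passes 120 N, or if a joint passes its speed limit or range.

ROBOT

A 6-joint arm with a two-finger parallel gripper is mounted at the origin on the work surface. World frame = base frame: x ahead of the robot, y to its left, z up, the work surface at z = 0. Lengths are in m, angles in degrees, forces in N, time in s.
With the tool pointing down it reaches from about 0.375 to 0.9 m from the base axis. Payload 3.1 kg.
Tool frame: the origin (TCP) lies on the centre line of the jaws, within the pads' length; the fingertips stand 8 mm ahead of it and the grasp point (between the pads) lies 11 mm behind it; z points along the fingers, y is the direction in which the jaws open and shut (so a half turn about z gives the same grasp; the last joint's range is limited). The gripper opens to 87 mm and grips with 3 to 60 N. Pads are 19 mm wide; open, the fingers measure 117 mm over their backs; the gripper's body (75 mm by 190 mm) begins 51 mm behind the grasp point.
Start: joints at [66.377, 30.224, 82.088, -0, 67.689, -10.227], TCP at [0.145, 0.608, 0.192] pointing down, gripper open.
Joint ranges: [-176.69, 176.69], [-43.24, 126.21], [12.49, 139.97], [-82, 262], [0, 151.66], [-163.58, 163.58]. Speed limits (degrees/s): [159.86, 159.86, 180, 180, 180, 180].

INTERFACE

Orientations are given as a 3x3 rotation matrix whose columns are the frame's x, y, z axes.
In Python, from rig import * gives the robot as it stands. The module is installed in compiled form; this text tells all that it offers.
- The arm moves only by the tool arm_command, never from a script. Its argument "commands" is a list of rows, each an object with "translation": the shift along the tool's x, y, z scaled (see below), a list of three; "dr": the turn, a rotation vector about the tool's x, y, z scaled (see below), a list of three; "jaw": the closure, from 0 (fully open) to 1 (shut). In form: [{"translation": [x, y, z], "dr": [ax, ay, az], "jaw": jaw}, ...]. A call has 1 to 12 rows; each row shifts and turns the commanded pose from where the row before left it, along the tool's axes as they then stand; what a row does not reach is not made up. The controller multiplies each number of a shift by 25 mm and each number of a turn by 6 degrees. A row lasts 1/12 s, in which the tool goes at most 41.7 mm and 7.16 degrees, less where a joint would pass 70% of its speed; a pose out of reach is approached as far as the arm can. A call with a number of a shift or a turn outside -1 to 1 is refused whole. A call with a gripper value outside its range is refused whole. The fingers move at their own pace and stop on an object; the grip force is fixed at half the most. Time passes only in rows, so rows that do not move let the fingers close. It gives the time, the measured TCP pose, the force and the opening at its end, in the units of the state.
- read_state(): the state, without advancing time (a new reading comes with each control period).
- capture(name): name is "side" or "top" or "wrist"; returns (picture, depth): 384x512x3 uint8, red, green, blue; 384x512 float32, m along the optical axis (not along the pixel's ray), 0 where there is no reading.
- camera_model(name): a dict with "intrinsics" (3x3 intrinsics, pixels), "pose" (4x4, takes a point from camera to world coordinates); the wrist camera has in their place "mount" (4x4, takes a point from camera to tool coordinates, whose origin is the TCP and whose axes are the flange's). Camera axes: x right, y down, z forward; pixel columns grow to the right and rows downward; lengths in m; the calibration is good to about 2 mm. A picture is of the moment at which its call begins: read the wrist's pose just before it. camera_model takes no time and is no camera call.
- hand_in(): hands the job in, once; it reports no verdict.
The state is a dict: "time_s": time; "joint_positions": joint angles; "qvel": joint speeds; "tau": joint torques, N m; "position": TCP position; "tcp_rot": TCP orientation; "force": force on the tool from outside, world axes, zero at the start; "moment": the same for the moment, N m; "opening": opening from 0.0 (shut) to 1.0 (fully open).
Only numpy, scipy, OpenCV 4.12 (cv2) and the standard library are available. Lean on these libraries where they do the work, as an engineer would, in place of code of your own. Each camera call takes 0.05 s, during which the arm holds its last target.

## Working session

There is one attempt and no reset: what is moved stays moved. The work goes in short steps, Python scripts to look and compute and a tool call to move; the robot and the scene stay as the last step left them, time stands still between calls to the robot, and variables do not carry over. Pictures are saved under pics/ and viewed, and the job is handed in when it is done.

Besides the shell and the picture viewer there is one more tool, called by a JSON object that holds its "method" and its "body", one argument or row to a line. arm_command: Moves the arm, as the interface text tells. Its arguments: {"type":"object","properties":{"commands":{"type":"array"}},"required":["commands"]}

```bash
mkdir -p pics; python3 - <<'E'
from rig import *
import cv2,numpy as np
s=read_state()
print(s['time_s'],s['position'],np.round(s['tcp_rot'],3),s['force'],s['opening'])
for n in ['side','top','wrist']:
    im,d=capture(n); cv2.imwrite(f'pics/{n}0.png',im[...,::-1]); np.save(f'pics/{n}0.npy',d)
    m=camera_model(n); print(n,{k:np.round(v,3).tolist() for k,v in m.items() if k in('intrinsics','pose','mount')})
E
```

```text
0.0 [0.14445404 0.60728225 0.19117149] [[-0.973  0.232 -0.001]
 [ 0.232  0.973 -0.002]
 [ 0.    -0.002 -1.   ]] [-1.06387051 -0.92169102  0.57427081] 0.9965484747424337
side {'intrinsics': [[415.278, 0.0, 251.246], [0.0, 415.278, 193.859], [0.0, 0.0, 1.0]], 'pose': [[0.92, -0.294, 0.259, 0.329], [-0.392, -0.718, 0.575, -0.511], [0.017, -0.631, -0.776, 0.787], [0.0, 0.0, 0.0, 1.0]]}
top {'intrinsics': [[377.466, 0.0, 252.492], [0.0, 377.466, 196.45], [0.0, 0.0, 1.0]], 'pose': [[-0.009, -0.998, 0.069, 0.489], [-1.0, 0.009, -0.003, 0.006], [0.002, -0.07, -0.998, 1.007], [0.0, 0.0, 0.0, 1.0]]}
wrist {'intrinsics': [[337.527, 0.0, 251.211], [0.0, 337.527, 187.657], [0.0, 0.0, 1.0]], 'mount': [[-0.0, -0.962, -0.273, 0.074], [1.0, -0.001, 0.001, 0.001], [-0.001, -0.273, 0.962, -0.192], [0.0, 0.0, 0.0, 1.0]]}
```

View pics/side0.png

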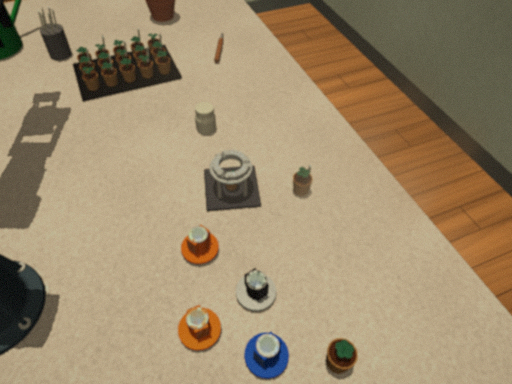

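View pics/top0.png

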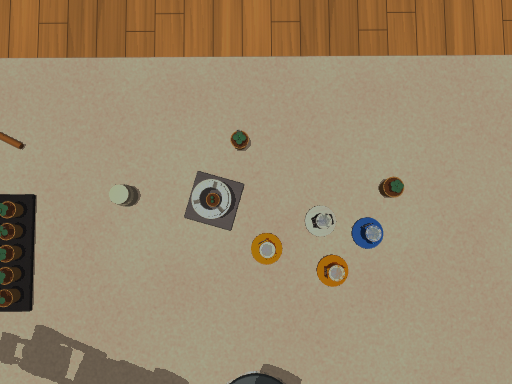

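View pics/wrist0.png

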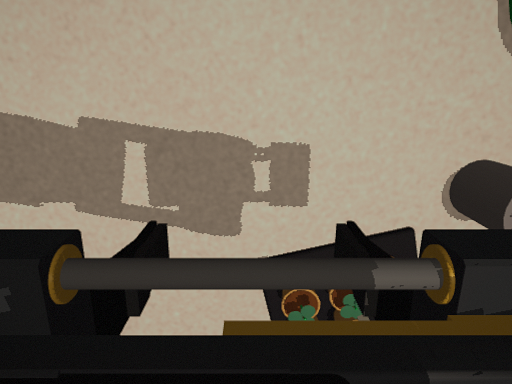

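The side picture shows the stand at (232,180) and the real magnifier, with a grey flange, at (257,288). The look-alikes are orange at (200,245) and (200,325), and blue at (267,352). In the top view the loupe is at (320,221) and the stand at (212,199). Next I'll zoom in and measure.

```bash
cat > h.py <<'E'
from rig import *
import cv2,numpy as np
def ray(n,uv,z,state=None):
    m=camera_model(n);K=m['intrinsics']
    if n=='wrist':
        T=np.eye(4);T[:3,:3]=state['tcp_rot'];T[:3,3]=state['position'];P=T@m['mount']
    else:P=np.array(m['pose'])
    uv=np.atleast_2d(uv).astype(float)
    d=np.c_[uv,np.ones(len(uv))]@np.linalg.inv(K).T@P[:3,:3].T
    return P[:3,3]+d*((z-P[2,3])/d[:,2])[:,None]
def cloud(n,d,state=None):
    m=camera_model(n);K=m['intrinsics']
    if n=='wrist':
        T=np.eye(4);T[:3,:3]=state['tcp_rot'];T[:3,3]=state['position'];P=T@m['mount']
    else:P=np.array(m['pose'])
    v,u=np.mgrid[:384,:512]
    c=np.c_[u.ravel(),v.ravel(),np.ones(u.size)]@np.linalg.inv(K).T*d.ravel()[:,None]
    return (c@P[:3,:3].T+P[:3,3]).reshape(384,512,3)
E
python3 - <<'E'
from h import *
im=cv2.imread('pics/top0.png');
cv2.imwrite('pics/topz.png',cv2.resize(im[160:260,170:370],None,fx=4,fy=4,interpolation=cv2.INTER_CUBIC))
im=cv2.imread('pics/side0.png');
cv2.imwrite('pics/sidez.png',cv2.resize(im[140:320,180:320],None,fx=4*.8,fy=3.2,interpolation=cv2.INTER_CUBIC))
d=np.load('pics/top0.npy');X=cloud('top',d)
for n,(u,v) in dict(stand=(212,199),loupe=(320,221),jar=(122,194),potR=(392,187),potL=(240,140),or1=(267,249),or2=(333,270),blue=(368,233)).items():
    w=X[v-35:v+36,u-35:u+36].reshape(-1,3); w=w[d[v-35:v+36,u-35:u+36].ravel()>0]
    k=w[(w[:,2]>.008)&(np.hypot(*(w[:,:2]-X[v,u,:2]).T)<.06)]
    print(n,X[v,u].round(3),k.mean(0).round(3),k.min(0).round(3),k.max(0).round(3))
E
```

```text
stand [0.55  0.105 0.058] [0.547 0.101 0.058] [0.492 0.047 0.008] [0.609 0.161 0.097]
loupe [ 0.492 -0.164  0.066] [ 0.493 -0.17   0.033] [ 0.453 -0.213  0.008] [ 0.532 -0.134  0.07 ]
jar [0.563 0.326 0.075] [0.562 0.328 0.062] [0.536 0.307 0.009] [0.591 0.359 0.08 ]
potR [ 0.575 -0.343  0.074] [ 0.577 -0.35   0.054] [ 0.551 -0.38   0.008] [ 0.603 -0.329  0.077]
potL [0.698 0.033 0.066] [0.702 0.036 0.054] [0.681 0.013 0.009] [0.727 0.057 0.081]
or1 [ 0.424 -0.031  0.068] [ 0.424 -0.031  0.032] [ 0.382 -0.07   0.011] [0.462 0.008 0.07 ]
or2 [ 0.371 -0.194  0.066] [ 0.366 -0.198  0.033] [ 0.324 -0.241  0.01 ] [ 0.404 -0.162  0.071]
blue [ 0.461 -0.283  0.064] [ 0.461 -0.29   0.034] [ 0.421 -0.336  0.01 ] [ 0.502 -0.255  0.07 ]
```

View pics/topz.png

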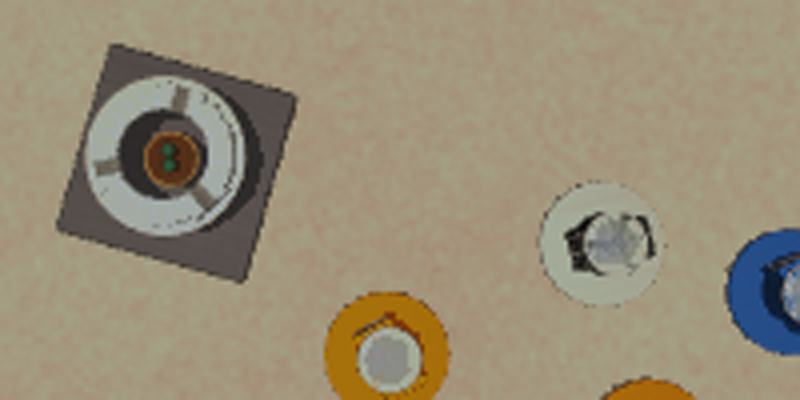

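View pics/sidez.png

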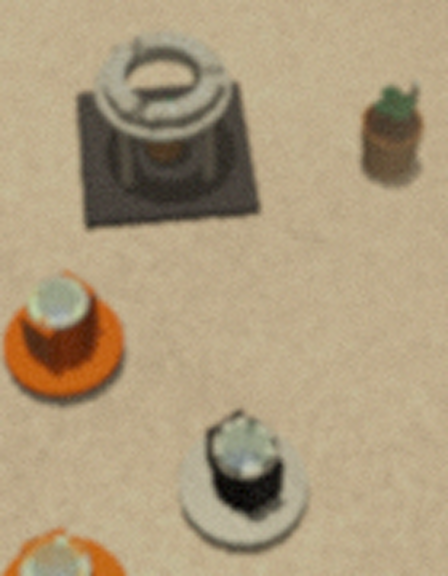

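{"method": "arm_command", "body": {
  "commands": [
    {"translation":[-0.96,-0.76,-0.08],"dr":[0,0,0],"jaw":0},
    {"translation":[-0.96,-0.76,-0.08],"dr":[0,0,0],"jaw":0},
    {"translation":[-0.96,-0.76,-0.08],"dr":[0,0,0],"jaw":0},
    {"translation":[-0.96,-0.76,-0.08],"dr":[0,0,0],"jaw":0},
    {"translation":[-0.96,-0.76,-0.08],"dr":[0,0,0],"jaw":0},
    {"translation":[-0.96,-0.76,-0.08],"dr":[0,0,0],"jaw":0},
    {"translation":[-0.96,-0.76,-0.08],"dr":[0,0,0],"jaw":0},
    {"translation":[-0.96,-0.76,-0.08],"dr":[0,0,0],"jaw":0},
    {"translation":[-0.96,-0.76,-0.08],"dr":[0,0,0],"jaw":0},
    {"translation":[-0.96,-0.76,-0.08],"dr":[0,0,0],"jaw":0},
    {"translation":[-0.96,-0.76,-0.08],"dr":[0,0,0],"jaw":0},
    {"translation":[-0.96,-0.76,0],"dr":[0,0,0],"jaw":0}
  ]
}}

```text
time_s: 1.15
position: [0.3729, 0.3182, 0.2144]
tcp_rot: [[-0.973, 0.232, 0.0], [0.232, 0.973, 0.0], [-0.0, 0.0, -1.0]]
force: [1.1, 0.9, 0.1]
opening: 1.004
```

{"method": "arm_command", "body": {
  "commands": [
    {"translation":[-0.96,-0.76,0],"dr":[0,0,0],"jaw":0},
    {"translation":[-0.96,-0.76,0],"dr":[0,0,0],"jaw":0},
    {"translation":[-0.96,-0.76,0],"dr":[0,0,0],"jaw":0},
    {"translation":[-0.96,-0.76,0],"dr":[0,0,0],"jaw":0},
    {"translation":[-0.96,-0.76,0],"dr":[0,0,0],"jaw":0},
    {"translation":[-0.96,-0.76,0],"dr":[0,0,0],"jaw":0},
    {"translation":[-0.96,-0.76,0],"dr":[0,0,0],"jaw":0},
    {"translation":[-0.96,-0.76,0],"dr":[0,0,0],"jaw":0},
    {"translation":[-0.96,-0.76,0],"dr":[0,0,0],"jaw":0},
    {"translation":[0,0,0],"dr":[0,0,-1],"jaw":0},
    {"translation":[0,0,0],"dr":[0,0,-1],"jaw":0},
    {"translation":[0,0,0],"dr":[0,0,-1],"jaw":0}
  ]
}}

```text
time_s: 2.15
position: [0.5427, 0.1022, 0.2136]
tcp_rot: [[-0.996, -0.084, -0.001], [-0.084, 0.996, 0.0], [0.001, 0.0, -1.0]]
force: [0.1, -0.0, -0.2]
opening: 0.997
```

```bash
python3 - <<'E'
from h import *
s=read_state()
im,d=capture('wrist'); im=im[...,::-1]
cv2.imwrite('pics/w1.png',im); np.save('pics/w1.npy',d); np.savez('pics/w1s.npz',p=s['position'],r=s['tcp_rot'])
X=cloud('wrist',d,s)
k=(X[...,2]>.086)&(X[...,2]<.1)&(d>0)
print(k.sum(),X[k].mean(0),np.percentile(X[k],[1,99],axis=0))
cv2.imwrite('pics/w1z.png',cv2.resize(im[100:300,130:380],None,fx=3,fy=3,interpolation=cv2.INTER_CUBIC))
E
```

```text
3580 [0.5516952  0.10812425 0.09129709] [[0.51171326 0.06765608 0.08645724]
 [0.59393151 0.14965949 0.09334454]]
```

View pics/w1z.png

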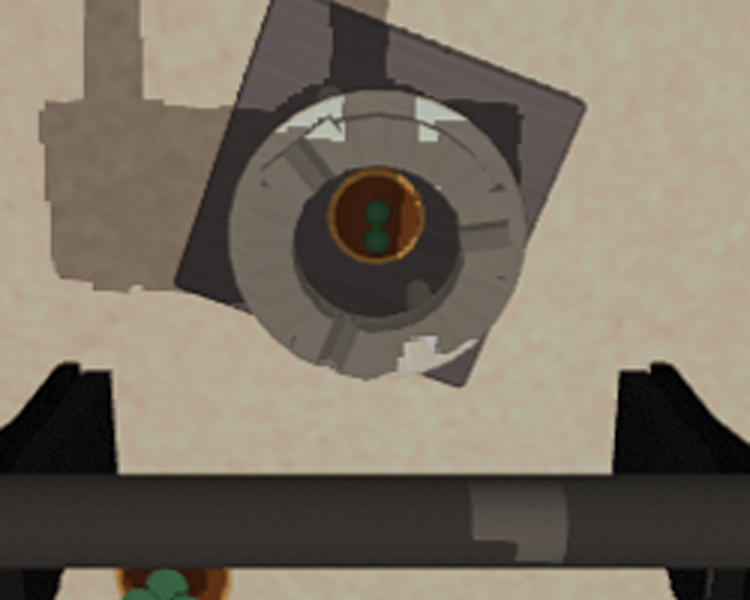

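```bash
python3 - <<'E'
from h import *
z=np.load('pics/w1s.npz'); s=dict(position=z['p'],tcp_rot=z['r']); d=np.load('pics/w1.npy')
X=cloud('wrist',d,s)
k=((X[...,2]>.080)&(X[...,2]<.1)&(d>0)).astype(np.uint8); k[240:]=0
cs,_=cv2.findContours(k,cv2.RETR_CCOMP,cv2.CHAIN_APPROX_NONE)
def fit(P):
    A=np.c_[2*P,np.ones(len(P))];b=(P**2).sum(1)
    for _ in range(6):
        x=np.linalg.lstsq(A,b,rcond=None)[0];r=np.sqrt(x[2]+x[:2]@x[:2]);e=abs(np.hypot(*(P-x[:2]).T)-r);g=e<max(.001,np.percentile(e,85));P,A,b=P[g],A[g],b[g]
    return x[:2],r,len(P),e.max()
for c in sorted(cs,key=len)[-3:]:
    P=ray('wrist',c[:,0],.092,s)[:,:2]; print(len(c),fit(P))
# grooves by hand pixels
zp=np.array([[309,158],[485,234],[338,345]])/3+[130,100]-.33
Q=ray('wrist',zp,.0905,s)[:,:2]
for c0 in [np.array([.5525,.1085])]:
    for c in sorted(cs,key=len)[-3:]:
        cc=fit(ray('wrist',c[:,0],.092,s)[:,:2])[0]; v=Q-cc; print(cc,np.hypot(*v.T),np.degrees(np.arctan2(v[:,1],v[:,0])))
# depth low points
cc=fit(ray('wrist',sorted(cs,key=len)[-1][:,0],.092,s)[:,:2])[0]
v=X[...,:2]-cc; r=np.hypot(v[...,0],v[...,1]); a=np.degrees(np.arctan2(v[...,1],v[...,0]))
m=(r>.031)&(r<.041)&(X[...,2]<.0905)&(X[...,2]>.083)&(d>0)
h,e=np.histogram(a[m],bins=72,range=(-180,180)); print([(int(x),int(n)) for x,n in zip(e,h) if n])
E
```

```text
20 (array([0.50776862, 0.12457103]), np.float64(0.002042480728341909), 13, np.float64(0.0006878819930175167))
154 (array([0.55093515, 0.10789859]), np.float64(0.026547065727661117), 146, np.float64(0.0009729748065033829))
510 (array([0.55170972, 0.10740189]), np.float64(0.044119419610197864), 241, np.float64(0.0010532730731918627))
[0.50776862 0.12457103] [0.04415426 0.04129225 0.08348745] [-66.56941034  25.02878699 -18.620496  ]
[0.55093515 0.10789859] [0.03498884 0.0346232  0.03731156] [-137.04781608   99.56265283  -15.52212506]
[0.55170972 0.10740189] [0.0352286  0.03524826 0.03643334] [-138.49761755  100.67014915  -15.09547005]
[(-180, 2), (-175, 3), (-170, 5), (-165, 3), (-160, 7), (-155, 1), (-150, 1), (-145, 18), (-140, 28), (-135, 38), (-130, 1), (-125, 4), (-120, 4), (-115, 7), (-110, 1), (-105, 1), (-100, 2), (-95, 1), (-90, 2), (-80, 3), (-75, 2), (-65, 3), (-60, 2), (-40, 1), (-35, 2), (-30, 1), (-25, 12), (-20, 22), (-15, 34), (-10, 5), (-5, 3), (10, 1), (20, 1), (25, 1), (30, 2), (35, 1), (40, 1), (45, 1), (75, 1), (80, 4), (85, 1), (90, 11), (95, 46), (100, 20), (105, 7), (110, 1), (115, 2), (120, 1), (125, 1), (130, 2), (150, 1), (155, 1), (160, 2), (165, 2), (170, 3), (175, 5)]
```

{"method": "arm_command", "body": {
  "commands": [
    {"translation":[0.26,-0.97,0],"dr":[0,0,0],"jaw":0},
    {"translation":[0.26,-0.97,0],"dr":[0,0,0],"jaw":0},
    {"translation":[0.26,-0.97,0],"dr":[0,0,0],"jaw":0},
    {"translation":[0.26,-0.97,0],"dr":[0,0,0],"jaw":0},
    {"translation":[0.26,-0.97,0],"dr":[0,0,0],"jaw":0},
    {"translation":[0.26,-0.97,0],"dr":[0,0,0],"jaw":0},
    {"translation":[0.26,-0.97,0],"dr":[0,0,0],"jaw":0},
    {"translation":[0.26,-0.97,0],"dr":[0,0,0],"jaw":0},
    {"translation":[0.26,-0.97,0],"dr":[0,0,0],"jaw":0},
    {"translation":[0.26,-0.97,0],"dr":[0,0,0],"jaw":0},
    {"translation":[0.26,-0.97,0],"dr":[0,0,0],"jaw":0},
    {"translation":[0,0,0],"dr":[0,0,0],"jaw":0}
  ]
}}

```text
time_s: 3.2
position: [0.4926, -0.1727, 0.2142]
tcp_rot: [[-0.997, -0.075, 0.001], [-0.075, 0.997, -0.003], [-0.0, -0.003, -1.0]]
force: [0.4, -0.8, -0.7]
opening: 0.997
```

```bash
python3 - <<'E'
from h import *
s=read_state()
im,d=capture('wrist'); im=im[...,::-1]
cv2.imwrite('pics/w2.png',im); np.save('pics/w2.npy',d); np.savez('pics/w2s.npz',p=s['position'],r=s['tcp_rot'])
cv2.imwrite('pics/w2z.png',cv2.resize(im[70:270,130:380],None,fx=3,fy=3,interpolation=cv2.INTER_CUBIC))
print(s['position'],np.round(s['tcp_rot'],4))
E
```

```text
[ 0.49263568 -0.17272847  0.21416741] [[-9.972e-01 -7.470e-02  5.000e-04]
 [-7.470e-02  9.972e-01 -2.700e-03]
 [-3.000e-04 -2.700e-03 -1.000e+00]]
```

View pics/w2z.png

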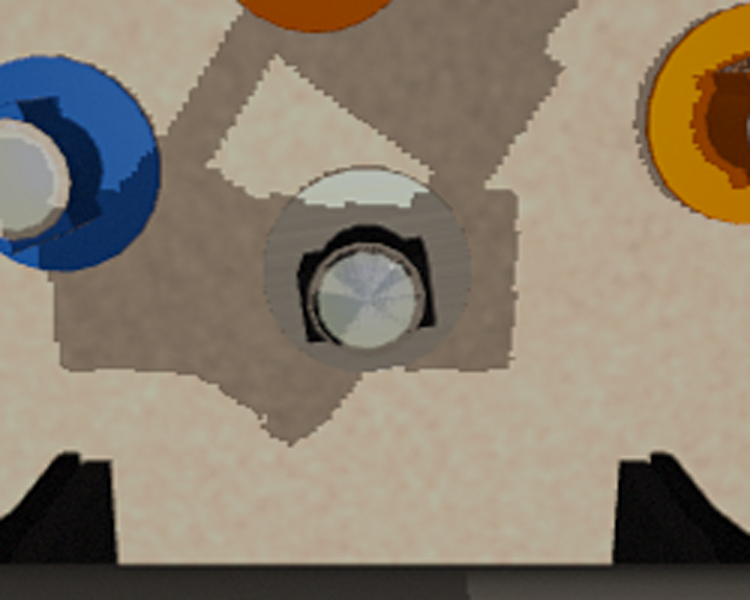

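```bash
python3 - <<'E'
from h import *
z=np.load('pics/w2s.npz'); s=dict(position=z['p'],tcp_rot=z['r']); d=np.load('pics/w2.npy'); im=cv2.imread('pics/w2.png')
X=cloud('wrist',d,s)
def fit(P):
    A=np.c_[2*P,np.ones(len(P))];b=(P**2).sum(1)
    for _ in range(6):
        x=np.linalg.lstsq(A,b,rcond=None)[0];r=np.sqrt(x[2]+x[:2]@x[:2]);e=abs(np.hypot(*(P-x[:2]).T)-r);g=e<max(.001,np.percentile(e,85));P,A,b=P[g],A[g],b[g]
    return x[:2],r,len(P),e.max()
def big(k):
    cs,_=cv2.findContours(k.astype(np.uint8),cv2.RETR_EXTERNAL,cv2.CHAIN_APPROX_NONE); return max(cs,key=len)[:,0]
roi=np.zeros((384,512),bool); roi[122:196,216:290]=1
k=roi&(X[...,2]>.008)&(d>0); c=big(k); print('flange',fit(ray('wrist',c,.016,s)[:,:2]))
k2=roi&(X[...,2]>.063)&(d>0)
c2=big(k2);print('top',fit(ray('wrist',c2,.067,s)[:,:2]),X[k2].mean(0))
# black cheeks
g=im.max(2); kb=roi&(g<45); kb=kb
c3=big(kb|((X[...,2]>.05)&roi)); 
ctr=fit(ray('wrist',c,.016,s)[:,:2])[0]
P=ray('wrist',c3,.062,s)[:,:2]
print(len(c3)); r=cv2.minAreaRect((P*1000).astype(np.float32)); print(r)
zz=np.array([[299,257],[308,342],[425,237],[434,325],[300,255],[423,238]])/3+[130,70]-.33
W=ray('wrist',zz,.062,s)[:,:2]
for a,b in((0,1),(2,3),(4,5)): v=W[b]-W[a]; print(np.degrees(np.arctan2(v[1],v[0])),np.hypot(*v)*1000)
E
```

```text
flange (array([ 0.49664687, -0.17114071]), np.float64(0.04013044751178821), 191, np.float64(0.0009555542587449464))
top (array([ 0.49624044, -0.17126202]), np.float64(0.019097181951076552), 108, np.float64(0.000996287154309921)) [ 0.49649914 -0.17133207  0.06472259]
138
((494.23785400390625, -171.60516357421875), (46.346866607666016, 45.99653244018555), 12.547345161437988)
9.233581469830503 30.424397872201837
10.990799752476294 31.26732692304534
102.22796159695854 42.62140176644097
```

{"method": "arm_command", "body": {
  "commands": [
    {"translation":[-0.16,0.05,0],"dr":[0,0,0],"jaw":0},
    {"translation":[0,0,0],"dr":[0,0,-0.6],"jaw":0},
    {"translation":[0,0,0],"dr":[0,0,-0.6],"jaw":0},
    {"translation":[0,0,0.8],"dr":[0,0,0],"jaw":0},
    {"translation":[0,0,0.8],"dr":[0,0,0],"jaw":0},
    {"translation":[0,0,0.8],"dr":[0,0,0],"jaw":0},
    {"translation":[0,0,0.8],"dr":[0,0,0],"jaw":0},
    {"translation":[0,0,0.8],"dr":[0,0,0],"jaw":0},
    {"translation":[0,0,0.5],"dr":[0,0,0],"jaw":0},
    {"translation":[0,0,0],"dr":[0,0,0],"jaw":0},
    {"translation":[0,0,0],"dr":[0,0,0],"jaw":0}
  ]
}}

```text
time_s: 4.17
position: [0.4965, -0.1655, 0.1012]
tcp_rot: [[-0.979, -0.206, -0.002], [-0.206, 0.979, 0.001], [0.001, 0.001, -1.0]]
force: [-0.5, 0.4, 0.2]
opening: 0.998
```

```bash
python3 - <<'E'
from h import *
s=read_state()
im,d=capture('wrist'); im=im[...,::-1]
cv2.imwrite('pics/w3.png',im)
print(s['position'],np.round(s['tcp_rot'],4),s['joint_positions'])
E
```

```text
[ 0.49654506 -0.16547041  0.10118763] [[-0.9786 -0.2057 -0.0016]
 [-0.2057  0.9786  0.0012]
 [ 0.0013  0.0015 -1.    ]] [-3.06824911e+01  3.01489181e+01  1.01510347e+02  1.62198714e-02
  4.84524037e+01 -1.32561736e+02]
```

View pics/w3.png

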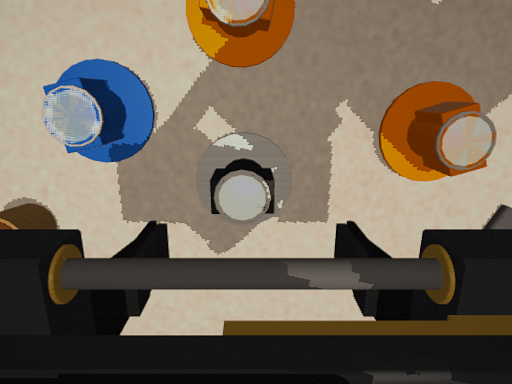

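```bash
cat > fit.py <<'E'
from h import *
def fit(P):
    A=np.c_[2*P,np.ones(len(P))];b=(P**2).sum(1)
    for _ in range(6):
        x=np.linalg.lstsq(A,b,rcond=None)[0];r=np.sqrt(x[2]+x[:2]@x[:2]);e=abs(np.hypot(*(P-x[:2]).T)-r);g=e<max(.001,np.percentile(e,85));P,A,b=P[g],A[g],b[g]
    return x[:2],r,len(P),e.max()
def big(k):
    cs,_=cv2.findContours(k.astype(np.uint8),cv2.RETR_EXTERNAL,cv2.CHAIN_APPROX_NONE); return max(cs,key=len)[:,0]
E
python3 - <<'E'
from fit import *
s=read_state()
im,d=capture('wrist'); im=im[...,::-1]
X=cloud('wrist',d,s)
roi=np.zeros((384,512),bool); roi[125:228,190:298]=1
R=s['tcp_rot'];t=s['position']
for nm,lo,z in(('flange',.008,.016),('top',.063,.067)):
    k=roi&(X[...,2]>lo)&(d>0);c=big(k);f=fit(ray('wrist',c,z,s)[:,:2]);e=np.r_[f[0]-t[:2],0];print(nm,f,'tool offset mm',(R.T@e*1000).round(2))
k=roi&(X[...,2]>.05);c=big(k);P=ray('wrist',c,.062,s)[:,:2]
print(cv2.minAreaRect((P*1000).astype(np.float32)))
E
```

```text
flange (array([ 0.49631113, -0.17135989]), np.float64(0.040259907059887495), 265, np.float64(0.0006525222527161145)) tool offset mm [ 1.97 -4.93 -0.  ]
top (array([ 0.49549169, -0.17162079]), np.float64(0.01921700156980024), 171, np.float64(0.0009946549170918063)) tool offset mm [ 2.83 -5.02 -0.  ]
((495.8963317871094, -171.2152557373047), (42.14498519897461, 46.24778747558594), 12.38914966583252)
```

{"method": "arm_command", "body": {
  "commands": [
    {"translation":[0.09,-0.2,0],"dr":[0,0,0],"jaw":0},
    {"translation":[0,0,0.7],"dr":[0,0,0],"jaw":0},
    {"translation":[0,0,0.7],"dr":[0,0,0],"jaw":0},
    {"translation":[0,0,0.7],"dr":[0,0,0],"jaw":0},
    {"translation":[0,0,0.5],"dr":[0,0,0],"jaw":0},
    {"translation":[0,0,0.2],"dr":[0,0,0],"jaw":0},
    {"translation":[0,0,0],"dr":[0,0,0],"jaw":0},
    {"translation":[0,0,0],"dr":[0,0,0],"jaw":0}
  ]
}}

```text
time_s: 4.93
position: [0.496, -0.1729, 0.0323]
tcp_rot: [[-0.979, -0.204, 0.001], [-0.204, 0.979, -0.001], [-0.001, -0.001, -1.0]]
force: [0.3, -0.3, 0.9]
opening: 0.999
```

```bash
python3 - <<'E'
from h import *
s=read_state()
im,d=capture('wrist'); im=im[...,::-1]
cv2.imwrite('pics/w4.png',im)
print(s['position'],np.round(s['tcp_rot'],4),s['force'])
E
```

```text
[ 0.49601452 -0.17285615  0.03232672] [[-9.789e-01 -2.043e-01  1.100e-03]
 [-2.043e-01  9.789e-01 -7.000e-04]
 [-9.000e-04 -9.000e-04 -1.000e+00]] [ 0.33672435 -0.34867574  0.94278707]
```

View pics/w4.png

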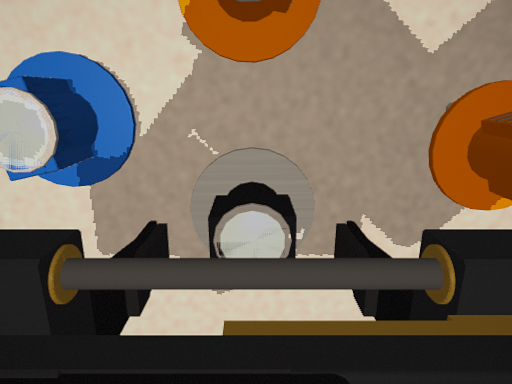

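The barrel, at (252,240), is centred between the fingers and the cheeks are square to the jaws, so I'm closing now.

{"method": "arm_command", "body": {
  "commands": [
    {"translation":[0,0,0],"dr":[0,0,0],"jaw":1},
    {"translation":[0,0,0],"dr":[0,0,0],"jaw":1},
    {"translation":[0,0,0],"dr":[0,0,0],"jaw":1},
    {"translation":[0,0,0],"dr":[0,0,0],"jaw":1},
    {"translation":[0,0,0],"dr":[0,0,0],"jaw":1},
    {"translation":[0,0,0],"dr":[0,0,0],"jaw":1},
    {"translation":[0,0,0],"dr":[0,0,0],"jaw":1},
    {"translation":[0,0,0],"dr":[0,0,0],"jaw":1}
  ]
}}

```text
time_s: 5.65
position: [0.4956, -0.1725, 0.0317]
tcp_rot: [[-0.979, -0.205, 0.0], [-0.205, 0.979, -0.0], [-0.0, -0.0, -1.0]]
force: [0.3, 0.0, 1.8]
opening: 0.478
```

{"method": "arm_command", "body": {
  "commands": [
    {"translation":[0,0,-0.3],"dr":[0,0,0],"jaw":1},
    {"translation":[0,0,-0.6],"dr":[0,0,0],"jaw":1},
    {"translation":[0,0,-1],"dr":[0,0,0],"jaw":1},
    {"translation":[0,0,-1],"dr":[0,0,0],"jaw":1},
    {"translation":[0,0,-1],"dr":[0,0,0],"jaw":1},
    {"translation":[0,0,-1],"dr":[0,0,0],"jaw":1},
    {"translation":[0,0,-1],"dr":[0,0,0],"jaw":1},
    {"translation":[0,0,-1],"dr":[0,0,0],"jaw":1},
    {"translation":[0,0,-1],"dr":[0,0,0],"jaw":1},
    {"translation":[0,0,-1],"dr":[0,0,0],"jaw":1},
    {"translation":[0,0,-1],"dr":[0,0,0],"jaw":1},
    {"translation":[0,0,-0.5],"dr":[0,0,0],"jaw":1}
  ]
}}

```text
time_s: 6.65
position: [0.4964, -0.1728, 0.2954]
tcp_rot: [[-0.979, -0.205, 0.005], [-0.205, 0.979, -0.003], [-0.004, -0.004, -1.0]]
force: [0.5, -0.1, -1.0]
opening: 0.004
```

```bash
python3 - <<'E'
from h import *
s=read_state()
im,d=capture('side'); im=im[...,::-1]
cv2.imwrite('pics/s5.png',im)
print(s['position'],np.round(s['tcp_rot'],4),s['force'],s['opening'],s['joint_positions'])
E
```

```text
[ 0.49637152 -0.17281023  0.29544452] [[-0.9788 -0.2047  0.0045]
 [-0.2047  0.9788 -0.0028]
 [-0.0039 -0.0036 -1.    ]] [ 0.50951946 -0.09999522 -0.95303918] 0.004450858685579712 [-3.13878225e+01  1.59108713e+01  8.85616908e+01  5.02737081e-04
  7.52225023e+01 -1.33199860e+02]
```

View pics/s5.png

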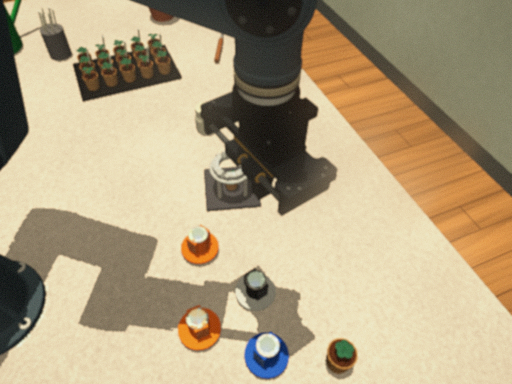

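The jaws hadn't yet reached the cheeks when I lifted: the opening is now about 0 and the magnifier is still standing on the bench. I'll reopen, re-measure, and wait longer for the grip this time.

{"method": "arm_command", "body": {
  "commands": [
    {"translation":[0,0,1],"dr":[0,0,0],"jaw":0},
    {"translation":[0,0,1],"dr":[0,0,0],"jaw":0},
    {"translation":[0,0,1],"dr":[0,0,0],"jaw":0},
    {"translation":[0,0,1],"dr":[0,0,0],"jaw":0},
    {"translation":[0,0,1],"dr":[0,0,0],"jaw":0},
    {"translation":[0,0,1],"dr":[0,0,0],"jaw":0},
    {"translation":[0,0,1],"dr":[0,0,0],"jaw":0},
    {"translation":[0,0,0.8],"dr":[0,0,0],"jaw":0},
    {"translation":[0,0,0],"dr":[0,0,0],"jaw":0},
    {"translation":[0,0,0],"dr":[0,0,0],"jaw":0},
    {"translation":[0,0,0],"dr":[0,0,0],"jaw":0},
    {"translation":[0,0,0],"dr":[0,0,0],"jaw":0}
  ]
}}

```text
time_s: 7.7
position: [0.4964, -0.1729, 0.098]
tcp_rot: [[-0.979, -0.205, 0.002], [-0.205, 0.979, -0.001], [-0.002, -0.002, -1.0]]
force: [0.9, -0.6, 0.0]
opening: 0.834
```

```bash
cat > m.py <<'E'
from fit import *
s=read_state()
im,d=capture('wrist'); im=im[...,::-1]
cv2.imwrite('pics/w6.png',im)
X=cloud('wrist',d,s)
roi=np.zeros((384,512),bool); roi[125:228,190:310]=1
R=s['tcp_rot'];t=s['position']
print(t,R.round(4),s['opening'])
for nm,lo,z in(('flange',.008,.016),('top',.063,.067)):
    k=roi&(X[...,2]>lo)&(d>0);c=big(k);f=fit(ray('wrist',c,z,s)[:,:2]);e=np.r_[f[0]-t[:2],0];print(nm,f,'tool offset mm',(R.T@e*1000).round(2))
k=roi&(X[...,2]>.05);c=big(k);P=ray('wrist',c,.062,s)[:,:2]
print(cv2.minAreaRect((P*1000).astype(np.float32)))
E
python3 m.py
```

```text
[ 0.49643529 -0.17289431  0.09801585] [[-0.9788 -0.2047  0.0024]
 [-0.2047  0.9788 -0.0015]
 [-0.0021 -0.002  -1.    ]] 0.8339038686328195
flange (array([ 0.49568212, -0.17086077]), np.float64(0.04026800011982291), 269, np.float64(0.0007936998566447917)) tool offset mm [ 0.32  2.14 -0.  ]
top (array([ 0.49481096, -0.17117509]), np.float64(0.019191959498706876), 181, np.float64(0.000954959921326104)) tool offset mm [ 1.24  2.02 -0.01]
((495.5225524902344, -170.96868896484375), (43.16337966918945, 45.64115524291992), 11.635885238647461)
```

View pics/w6.png

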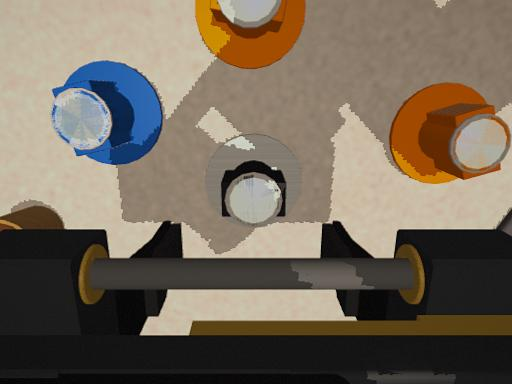

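{"method": "arm_command", "body": {
  "commands": [
    {"translation":[0.02,0.08,0],"dr":[0,0,0],"jaw":0},
    {"translation":[0,0,0.7],"dr":[0,0,0],"jaw":0},
    {"translation":[0,0,0.7],"dr":[0,0,0],"jaw":0},
    {"translation":[0,0,0.7],"dr":[0,0,0],"jaw":0},
    {"translation":[0,0,0.4],"dr":[0,0,0],"jaw":0},
    {"translation":[0,0,0.2],"dr":[0,0,0],"jaw":0},
    {"translation":[0,0,0],"dr":[0,0,0],"jaw":1},
    {"translation":[0,0,0],"dr":[0,0,0],"jaw":1},
    {"translation":[0,0,0],"dr":[0,0,0],"jaw":1},
    {"translation":[0,0,0],"dr":[0,0,0],"jaw":1},
    {"translation":[0,0,0],"dr":[0,0,0],"jaw":1},
    {"translation":[0,0,0],"dr":[0,0,0],"jaw":1}
  ]
}}

```text
time_s: 8.75
position: [0.4949, -0.1707, 0.0297]
tcp_rot: [[-0.979, -0.205, 0.001], [-0.205, 0.979, -0.001], [-0.001, -0.001, -1.0]]
force: [0.0, -0.5, 0.8]
opening: 0.63
```

{"method": "arm_command", "body": {
  "commands": [
    {"translation":[0,0,0],"dr":[0,0,0],"jaw":1},
    {"translation":[0,0,0],"dr":[0,0,0],"jaw":1},
    {"translation":[0,0,0],"dr":[0,0,0],"jaw":1}
  ]
}}

```text
time_s: 9.0
position: [0.4949, -0.1706, 0.0294]
tcp_rot: [[-0.979, -0.204, 0.001], [-0.204, 0.979, -0.0], [-0.001, -0.0, -1.0]]
force: [0.7, -1.7, 2.1]
opening: 0.514
```

{"method": "arm_command", "body": {
  "commands": [
    {"translation":[0,0,0],"dr":[0,0,0],"jaw":1},
    {"translation":[0,0,0],"dr":[0,0,0],"jaw":1},
    {"translation":[0,0,0],"dr":[0,0,0],"jaw":1}
  ]
}}

```text
time_s: 9.25
position: [0.4949, -0.1707, 0.0294]
tcp_rot: [[-0.979, -0.205, 0.001], [-0.205, 0.979, -0.0], [-0.001, -0.0, -1.0]]
force: [-0.2, -0.9, 3.7]
opening: 0.511
```

```bash
python3 m.py
```

```text
[ 0.49487088 -0.17066278  0.02938273] [[-9.789e-01 -2.045e-01  7.000e-04]
 [-2.045e-01  9.789e-01 -4.000e-04]
 [-6.000e-04 -5.000e-04 -1.000e+00]] 0.5114564398985064
flange (array([ 0.49283748, -0.17083296]), np.float64(0.038248947029048894), 168, np.float64(0.0009160646125919922)) tool offset mm [ 2.03  0.25 -0.  ]
top (array([ 0.49214251, -0.17040024]), np.float64(0.017427631613707705), 91, np.float64(0.0009352248629644101)) tool offset mm [ 2.62  0.81 -0.  ]
((480.3146667480469, -173.94378662109375), (14.935545921325684, 60.4671630859375), 11.791984558105469)
```

View pics/w6.png

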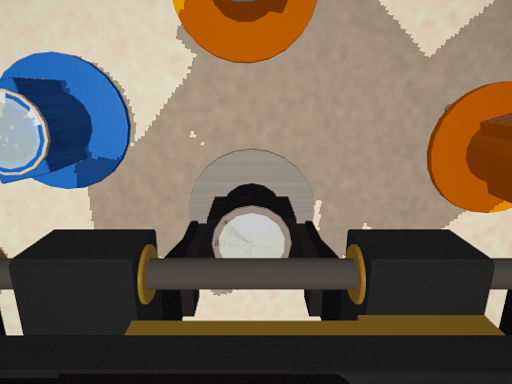

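The opening has stalled at 0.511 with the cheeks between the pads at (205,240) and (300,240). Lifting gently.

{"method": "arm_command", "body": {
  "commands": [
    {"translation":[0,0,-0.1],"dr":[0,0,0],"jaw":1},
    {"translation":[0,0,-0.2],"dr":[0,0,0],"jaw":1},
    {"translation":[0,0,-0.4],"dr":[0,0,0],"jaw":1},
    {"translation":[0,0,-0.7],"dr":[0,0,0],"jaw":1},
    {"translation":[0,0,-0.7],"dr":[0,0,0],"jaw":1},
    {"translation":[0,0,-0.7],"dr":[0,0,0],"jaw":1},
    {"translation":[0,0,-0.7],"dr":[0,0,0],"jaw":1},
    {"translation":[0,0,-0.5],"dr":[0,0,0],"jaw":1},
    {"translation":[0,0,0],"dr":[0,0,0],"jaw":1}
  ]
}}

```text
time_s: 10.05
position: [0.496, -0.1713, 0.1321]
tcp_rot: [[-0.979, -0.205, 0.005], [-0.205, 0.979, -0.003], [-0.004, -0.004, -1.0]]
force: [1.0, -0.4, -1.9]
opening: 0.512
```

```bash
python3 - <<'E'
from h import *
s=read_state()
im,d=capture('side'); im=im[...,::-1]
cv2.imwrite('pics/s7.png',im)
print(s['position'],s['opening'])
E
```

```text
[ 0.49603568 -0.17127742  0.13210134] 0.512496226870829
```

View pics/s7.png

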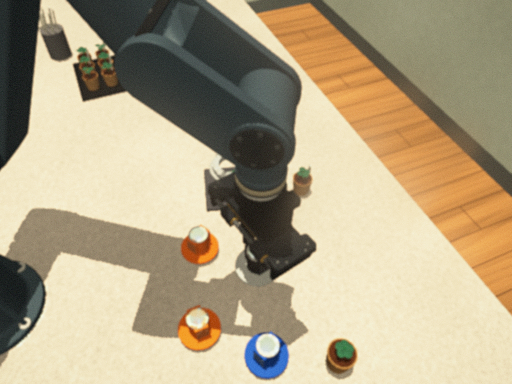

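{"method": "arm_command", "body": {
  "commands": [
    {"translation":[0,0,-0.9],"dr":[0,0,0],"jaw":1},
    {"translation":[0,0,-0.9],"dr":[0,0,0],"jaw":1},
    {"translation":[0,0,-0.9],"dr":[0,0,0],"jaw":1},
    {"translation":[0,0,-0.9],"dr":[0,0,0],"jaw":1},
    {"translation":[0,0,-0.9],"dr":[0,0,0],"jaw":1},
    {"translation":[0,0,-0.9],"dr":[0,0,0],"jaw":1},
    {"translation":[0,0,0],"dr":[0.66,0.51,0],"jaw":1},
    {"translation":[0,0,0],"dr":[0.66,0.51,0],"jaw":1},
    {"translation":[0,0,0],"dr":[0.66,0.51,0],"jaw":1},
    {"translation":[0,0,0],"dr":[0.66,0.51,0],"jaw":1},
    {"translation":[0,0,0],"dr":[0.66,0.51,0],"jaw":1},
    {"translation":[0,0,0],"dr":[0,0,0],"jaw":1}
  ]
}}

```text
time_s: 11.1
position: [0.4942, -0.1671, 0.261]
tcp_rot: [[-0.952, -0.243, -0.188], [-0.157, 0.912, -0.379], [0.263, -0.331, -0.906]]
force: [0.5, 0.9, -3.4]
opening: 0.509
```

```bash
python3 - <<'E'
from h import *
s=read_state()
im,d=capture('side'); im=im[...,::-1]
cv2.imwrite('pics/s8.png',im)
print(s['position'],s['opening'],s['tcp_rot'].round(3))
m=camera_model('side');P=np.linalg.inv(m['pose'])
g=s['position']+s['tcp_rot']@[0,0,.028]
c=m['intrinsics']@(P@np.r_[g,1])[:3];u,v=(c[:2]/c[2]).astype(int);print(u,v)
u0,v0=max(u-60,0),max(v-50,0)
cv2.imwrite('pics/s8z.png',cv2.resize(im[v0:v0+100,u0:u0+120],None,fx=6,fy=6,interpolation=cv2.INTER_CUBIC))
# predicted feet for both senses
R=s['tcp_rot']
for sg in(1,-1):
  for k in range(3):
    a=np.radians(120*k); # loupe x=sg*tool x' ; loupe y = ... z flipped
    xl=R[:,0]*sg; zl=-R[:,2]; yl=np.cross(zl,xl)
    f=s['position']+R@[0,0,-.011]+35e-3*(np.cos(a)*xl+np.sin(a)*yl)-.038*zl
    c=m['intrinsics']@(P@np.r_[f,1])[:3];print(sg,k,((c[:2]/c[2]-[u0,v0])*6).round(),c[2].round(3))
E
```

```text
[ 0.49416749 -0.16711507  0.26099645] 0.5091602367476183 [[-0.952 -0.243 -0.188]
 [-0.157  0.912 -0.379]
 [ 0.263 -0.331 -0.906]]
255 232
1 0 [255. 336.] 0.641
1 1 [487. 331.] 0.648
1 2 [350. 233.] 0.691
-1 0 [467. 263.] 0.679
-1 1 [245. 267.] 0.672
-1 2 [380. 371.] 0.629
```

View pics/s8z.png

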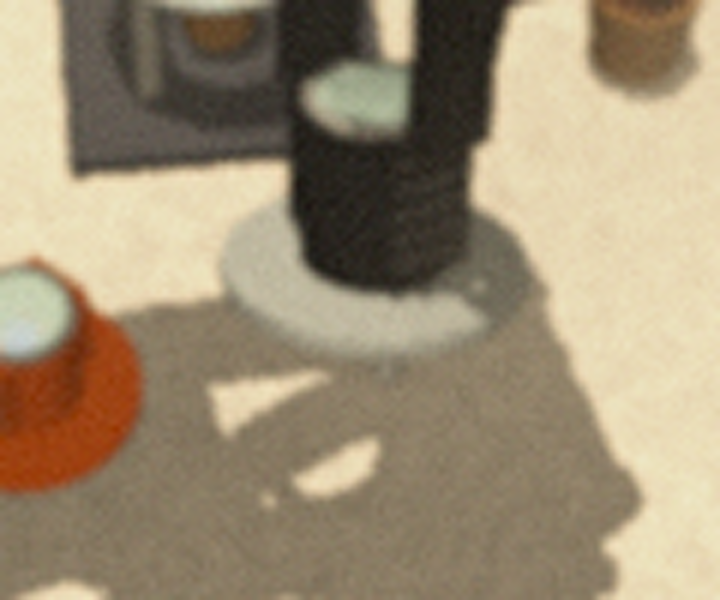

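```bash
python3 - <<'E'
import cv2,numpy as np
im=cv2.imread('pics/s8.png')[215:260,225:295].astype(float)
im=np.clip((im-60)*2.0,0,255).astype(np.uint8)
cv2.imwrite('pics/s8zz.png',cv2.resize(im,None,fx=10,fy=10,interpolation=cv2.INTER_CUBIC))
E
```

View pics/s8zz.png

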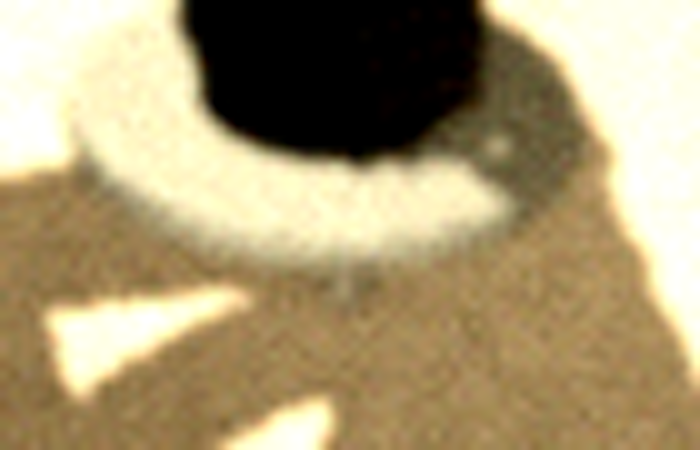

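A foot shows below the rim at about (260,243) in the side image, against a predicted (258,244) for loupe x = −tool x. The feet are therefore at about 11.8° mod 120 and the grooves at about −17.7°, so the turn needed is about −29.5°. Next I cross-check the ring with the top and side cameras.

```bash
python3 - <<'E'
from fit import *
d=np.load('pics/top0.npy');X=cloud('top',d)
roi=np.zeros((384,512),bool);roi[172:228,185:245]=1
k=(X[...,2]>.08)&roi&(d>0);c=big(k);f=fit(ray('top',c,.092)[:,:2]);print('top',f)
zp=np.array([[181,97],[105,167],[203,195]])/4+[170,160]-.4
v=ray('top',zp,.0905)[:,:2]-f[0];print(np.hypot(*v.T),np.degrees(np.arctan2(v[:,1],v[:,0])))
# loupe in top view
roi=np.zeros((384,512),bool);roi[200:242,300:342]=1
k=(X[...,2]>.008)&roi&(d>0);print('loupe',fit(ray('top',big(k),.016)[:,:2]))
# wrist grooves by darkness along the ring, image w1
z=np.load('pics/w1s.npz'); s=dict(position=z['p'],tcp_rot=z['r']);d=np.load('pics/w1.npy');X=cloud('wrist',d,s)
cc=np.array([.5514,.1077]);v=X[...,:2]-cc;r=np.hypot(v[...,0],v[...,1]);a=np.degrees(np.arctan2(v[...,1],v[...,0]))
m=(r>.029)&(r<.042)&(X[...,2]<.0905)&(X[...,2]>.084)&(d>0)
for g in(-137.7,-17.7,102.3):
    q=m&(abs(a-g)<11); w=.0915-X[...,2][q]; print(g,(a[q]*w).sum()/w.sum(),np.median(a[q]),q.sum())
s=read_state();print(s['time_s'])
E
```

```text
top (array([0.54908269, 0.10446962]), np.float64(0.047013352464745306), 58, np.float64(0.001263479400873832))
[0.03686894 0.0372082  0.03336632] [ -15.18801251  100.43376898 -136.71543728]
loupe (array([ 0.4930642 , -0.17309756]), np.float64(0.03975273791420671), 70, np.float64(0.0009756803247713622))
-137.7 -135.55546375600505 -134.5058841423812 102
-17.7 -15.419898805361054 -14.774098658708716 91
102.3 98.6111475702179 97.56882879960838 98
11.15
```

{"method": "arm_command", "body": {
  "commands": [
    {"translation":[0,0,0],"dr":[-0.66,-0.51,0],"jaw":1},
    {"translation":[0,0,0],"dr":[-0.66,-0.51,0],"jaw":1},
    {"translation":[0,0,0],"dr":[-0.66,-0.51,0],"jaw":1},
    {"translation":[0,0,0],"dr":[-0.66,-0.51,0],"jaw":1},
    {"translation":[0,0,0],"dr":[-0.66,-0.51,0],"jaw":1},
    {"translation":[0,0,0],"dr":[0,0,0.97],"jaw":1},
    {"translation":[0,0,0],"dr":[0,0,0.97],"jaw":1},
    {"translation":[0,0,0],"dr":[0,0,0.97],"jaw":1},
    {"translation":[0,0,0],"dr":[0,0,0.97],"jaw":1},
    {"translation":[0,0,0],"dr":[0,0,0.97],"jaw":1},
    {"translation":[0,0,0],"dr":[0,0,0],"jaw":1},
    {"translation":[0,0,0],"dr":[0,0,0],"jaw":1}
  ]
}}

```text
time_s: 12.15
position: [0.4939, -0.1713, 0.2641]
tcp_rot: [[-0.955, 0.296, 0.0], [0.296, 0.955, 0.001], [0.0, 0.001, -1.0]]
force: [0.0, -0.8, -2.7]
opening: 0.513
```

```bash
cat > go.py <<'E'
from h import *
import sys
tg=np.array([float(x) for x in sys.argv[1:4]])
s=read_state();R=s['tcp_rot'];p=s['position']
print(s['time_s'],p.round(4),R.round(4).tolist(),'F',s['force'].round(2),'M',s['moment'].round(2),s['opening'])
print('units',(R.T@(tg-p)/.025).round(3),'loupe x deg',np.degrees(np.arctan2(-R[1,0],-R[0,0])).round(2))
E
python3 go.py .5502 .1086 .17
```

```text
12.15 [ 0.4939 -0.1713  0.2641] [[-0.9552, 0.2961, 0.0001], [0.2961, 0.9552, 0.0005], [0.0001, 0.0006, -1.0]] F [ 0.02 -0.79 -2.7 ] M [-0.01  0.03  0.08] 0.512899493027774
units [ 1.162 11.358  3.77 ] loupe x deg -17.22
```

{"method": "arm_command", "body": {
  "commands": [
    {"translation":[0.1,0.5,0],"dr":[0,0,0],"jaw":1},
    {"translation":[0.1,0.98,0],"dr":[0,0,0],"jaw":1},
    {"translation":[0.1,0.98,0],"dr":[0,0,0],"jaw":1},
    {"translation":[0.1,0.98,0],"dr":[0,0,0],"jaw":1},
    {"translation":[0.1,0.98,0],"dr":[0,0,0],"jaw":1},
    {"translation":[0.1,0.98,0],"dr":[0,0,0],"jaw":1},
    {"translation":[0.1,0.98,0],"dr":[0,0,0],"jaw":1},
    {"translation":[0.1,0.98,0],"dr":[0,0,0],"jaw":1},
    {"translation":[0.1,0.98,0],"dr":[0,0,0],"jaw":1},
    {"translation":[0.1,0.98,0],"dr":[0,0,0],"jaw":1},
    {"translation":[0.1,0.98,0],"dr":[0,0,0],"jaw":1},
    {"translation":[0.06,0.98,0],"dr":[0,0,0],"jaw":1}
  ]
}}

```text
time_s: 13.15
position: [0.55, 0.1096, 0.2641]
tcp_rot: [[-0.955, 0.295, -0.001], [0.295, 0.955, 0.001], [0.001, 0.001, -1.0]]
force: [0.4, -0.9, -2.9]
opening: 0.515
```

{"method": "arm_command", "body": {
  "commands": [
    {"translation":[0,0.06,0.8],"dr":[0,0,0],"jaw":1},
    {"translation":[0,0,0.8],"dr":[0,0,0],"jaw":1},
    {"translation":[0,0,0.8],"dr":[0,0,0],"jaw":1},
    {"translation":[0,0,0.8],"dr":[0,0,0],"jaw":1},
    {"translation":[0,0,0.6],"dr":[0,0,0],"jaw":1},
    {"translation":[0,0,0],"dr":[0,0,0],"jaw":1},
    {"translation":[0,0,0],"dr":[0,0,0],"jaw":1},
    {"translation":[0,0,0],"dr":[0,0,0],"jaw":1},
    {"translation":[0,0,0],"dr":[0,0,0],"jaw":1}
  ]
}}

```text
time_s: 13.9
position: [0.5523, 0.109, 0.1706]
tcp_rot: [[-0.955, 0.297, 0.003], [0.297, 0.955, 0.0], [-0.003, 0.001, -1.0]]
force: [0.2, 0.8, -3.0]
opening: 0.513
```

```bash
python3 go.py .5502 .1086 .135; python3 - <<'E'
from h import *
for n in('side','wrist'):
    im,d=capture(n);cv2.imwrite(f'pics/{n}9.png',im[...,::-1])
    if n=='side': cv2.imwrite('pics/s9z.png',cv2.resize(im[110:230,170:300,::-1],None,fx=5,fy=5,interpolation=cv2.INTER_CUBIC))
E
```

```text
13.9 [0.5523 0.109  0.1706] [[-0.9549, 0.2968, 0.003], [0.2968, 0.9549, 0.0001], [-0.0029, 0.001, -1.0]] F [ 0.21  0.79 -3.03] M [-0.05  0.02  0.  ] 0.5133760496864379
units [ 0.079 -0.042  1.423] loupe x deg -17.27
```

View pics/s9z.png

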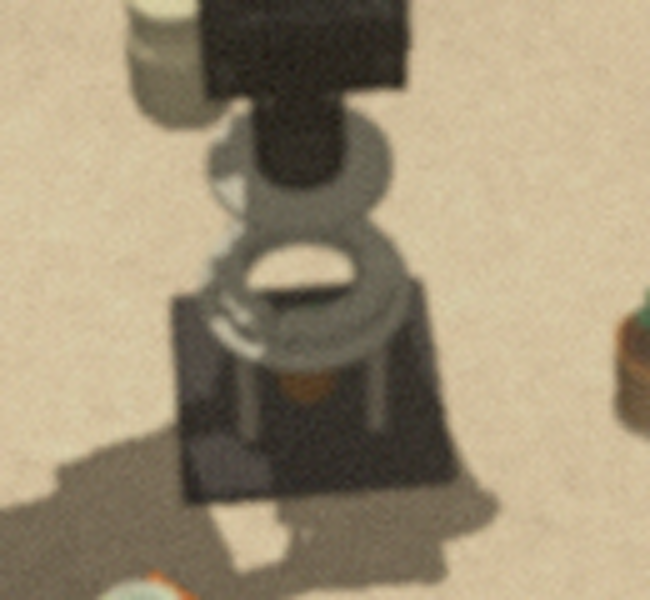

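View pics/wrist9.png

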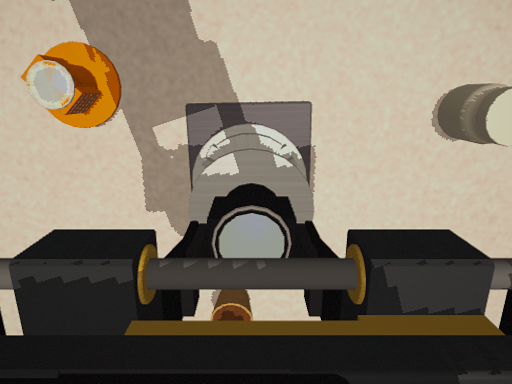

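```bash
python3 - <<'E'
from fit import *
from scipy.optimize import least_squares
s=read_state();im,d=capture('wrist');X=cloud('wrist',d,s);R=s['tcp_rot'];t=s['position']
roi=np.zeros((384,512),bool);roi[100:232,170:335]=1
def arc(lo,hi,z,r,zl):
    k=roi&(X[...,2]>lo)&(X[...,2]<hi)&(d>0)
    k=cv2.morphologyEx(k.astype(np.uint8),cv2.MORPH_OPEN,np.ones((3,3)))
    # topmost pixel per column => far outer arc
    pts=[]
    for u in range(512):
        v=np.where(k[:,u])[0]
        if len(v):pts.append((u,v[0]-.5))
    P=(ray('wrist',np.array(pts),z,s)-t)@R*1000
    P=P[:,:2]
    f=least_squares(lambda c:np.hypot(*(P-c).T)-r,[0,0],loss='soft_l1',f_scale=.5)
    g=least_squares(lambda c:np.hypot(*(P-c[:2]).T)-c[2],[0,0,r],loss='soft_l1',f_scale=.5)
    print(len(P),'fixed r',f.x.round(2),np.median(abs(f.fun)).round(2),'free',g.x.round(2))
arc(.080,.100,.092,43,0)
zf=t[2]-.0294+.016
arc(zf-.012,zf+.01,zf,41,0)
print(t)
E
```

```text
98 fixed r [-0.08 -0.37] 0.26 free [-0.63 -0.29 43.5 ]
126 fixed r [-0.32  1.12] 0.22 free [ 0.83  1.13 40.01]
[0.55202073 0.10892476 0.1704495 ]
```

{"method": "arm_command", "body": {
  "commands": [
    {"translation":[0.03,-0.05,0.5],"dr":[0,0,0],"jaw":1},
    {"translation":[0,0,0.5],"dr":[0,0,0],"jaw":1},
    {"translation":[0,0,0.4],"dr":[0,0,0],"jaw":1},
    {"translation":[0,0,0],"dr":[0,0,0],"jaw":1},
    {"translation":[0,0,0],"dr":[0,0,0],"jaw":1},
    {"translation":[0,0,0],"dr":[0,0,0],"jaw":1}
  ]
}}

```text
time_s: 14.55
position: [0.5507, 0.1078, 0.1347]
tcp_rot: [[-0.955, 0.297, 0.001], [0.297, 0.955, 0.0], [-0.001, 0.0, -1.0]]
force: [-0.4, -0.4, -2.2]
opening: 0.509
```

```bash
python3 go.py .5502 .1086 .1254; python3 - <<'E'
from fit import *
from scipy.optimize import least_squares
s=read_state();im,d=capture('wrist');X=cloud('wrist',d,s);R=s['tcp_rot'];t=s['position']
cv2.imwrite('pics/w10.png',cv2.resize(im[90:240,150:350,::-1],None,fx=4,fy=4,interpolation=cv2.INTER_CUBIC))
roi=np.zeros((384,512),bool);roi[100:232,170:335]=1
zf=t[2]-.0294+.016
def arc(lo,hi,z,r):
    k=roi&(X[...,2]>lo)&(X[...,2]<hi)&(d>0)
    k=cv2.morphologyEx(k.astype(np.uint8),cv2.MORPH_OPEN,np.ones((3,3)))
    pts=[(u,np.where(k[:,u])[0][0]-.5) for u in range(512) if k[:,u].any()]
    P=((ray('wrist',np.array(pts),z,s)-t)@R*1000)[:,:2]
    f=least_squares(lambda c:np.hypot(*(P-c).T)-r,[0,0],loss='soft_l1',f_scale=.5)
    g=least_squares(lambda c:np.hypot(*(P-c[:2]).T)-c[2],[0,0,r],loss='soft_l1',f_scale=.5)
    print(len(P),'fixed r',f.x.round(2),np.median(abs(f.fun)).round(2),'free',g.x.round(2))
arc(.080,.104,.092,43)
arc(zf-.008,zf+.01,zf,41)
E
```

```text
14.55 [0.5507 0.1078 0.1347] [[-0.9548, 0.2973, 0.0011], [0.2973, 0.9548, 0.0], [-0.0011, 0.0004, -1.0]] F [-0.43 -0.36 -2.16] M [-0.01  0.05  0.05] 0.508893528335952
units [0.028 0.023 0.371] loupe x deg -17.3
100 fixed r [-0.86  0.98] 0.25 free [-1.45  0.95 43.54]
126 fixed r [-0.34  1.12] 0.23 free [ 0.82  1.13 40.  ]
```

View pics/w10.png

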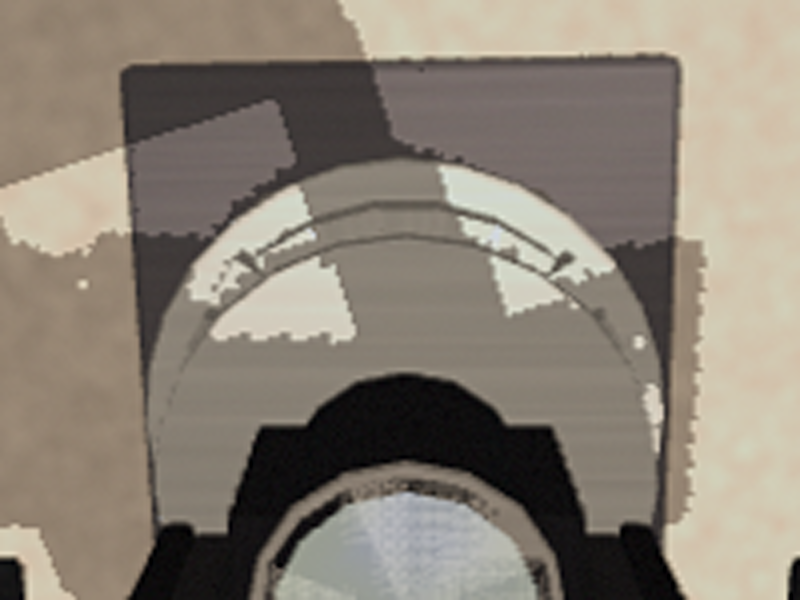

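The dark groove ends at (247,262) and (563,262) in the zoom are symmetric about the tool axis, so the yaw is aligned. The flange and ring centres agree to about 1 mm. Lowering slowly.

{"method": "arm_command", "body": {
  "commands": [
    {"translation":[0,0,0.1],"dr":[0,0,0],"jaw":1},
    {"translation":[0,0,0.1],"dr":[0,0,0],"jaw":1},
    {"translation":[0,0,0.06],"dr":[0,0,0],"jaw":1},
    {"translation":[0,0,0.04],"dr":[0,0,0],"jaw":1},
    {"translation":[0,0,0],"dr":[0,0,0],"jaw":1},
    {"translation":[0,0,0],"dr":[0,0,0],"jaw":1}
  ]
}}

```text
time_s: 15.1
position: [0.55, 0.1078, 0.1266]
tcp_rot: [[-0.955, 0.297, -0.0], [0.297, 0.955, -0.0], [0.0, -0.0, -1.0]]
force: [-0.4, 0.4, -2.1]
opening: 0.514
```

{"method": "arm_command", "body": {
  "commands": [
    {"translation":[0,0,0.04],"dr":[0,0,0],"jaw":1},
    {"translation":[0,0,0.04],"dr":[0,0,0],"jaw":1},
    {"translation":[0,0,0],"dr":[0,0,0],"jaw":1}
  ]
}}

```text
time_s: 15.35
position: [0.5499, 0.1078, 0.1245]
tcp_rot: [[-0.955, 0.297, -0.0], [0.297, 0.955, -0.0], [0.0, -0.0, -1.0]]
force: [0.3, 0.3, -3.2]
opening: 0.512
```

{"method": "arm_command", "body": {
  "commands": [
    {"translation":[0,0,0.04],"dr":[0,0,0],"jaw":1},
    {"translation":[0,0,0],"dr":[0,0,0],"jaw":1}
  ]
}}

```text
time_s: 15.52
position: [0.55, 0.1078, 0.1235]
tcp_rot: [[-0.955, 0.297, -0.0], [0.297, 0.955, 0.0], [0.0, -0.0, -1.0]]
force: [-0.2, -0.0, -1.6]
opening: 0.509
```

{"method": "arm_command", "body": {
  "commands": [
    {"translation":[0,0,0.04],"dr":[0,0,0],"jaw":1},
    {"translation":[0,0,0],"dr":[0,0,0],"jaw":1}
  ]
}}

```text
time_s: 15.68
position: [0.55, 0.1078, 0.1225]
tcp_rot: [[-0.955, 0.297, -0.0], [0.297, 0.955, -0.0], [0.0, -0.0, -1.0]]
force: [0.3, -0.3, -2.5]
opening: 0.511
```

{"method": "arm_command", "body": {
  "commands": [
    {"translation":[0,0,0.02],"dr":[0,0,0],"jaw":1},
    {"translation":[0,0,0],"dr":[0,0,0],"jaw":1}
  ]
}}

```text
time_s: 15.85
position: [0.55, 0.1078, 0.1221]
tcp_rot: [[-0.955, 0.297, -0.0], [0.297, 0.955, -0.0], [0.0, -0.0, -1.0]]
force: [0.2, -0.1, -2.5]
opening: 0.508
```

{"method": "arm_command", "body": {
  "commands": [
    {"translation":[0,0,0.02],"dr":[0,0,0],"jaw":1},
    {"translation":[0,0,0],"dr":[0,0,0],"jaw":1}
  ]
}}

```text
time_s: 16.02
position: [0.55, 0.1079, 0.1216]
tcp_rot: [[-0.955, 0.297, -0.0], [0.297, 0.955, -0.0], [0.0, -0.0, -1.0]]
force: [0.2, 0.1, -3.1]
opening: 0.509
```

```bash
python3 go.py .5502 .1086 .1214
```

```text
16.0167 [0.55   0.1079 0.1216] [[-0.9548, 0.2973, -0.0001], [0.2973, 0.9548, -0.0], [0.0001, -0.0, -1.0]] F [ 0.21  0.08 -3.1 ] M [ 0.   -0.05 -0.02] 0.508571068255094
units [0.003 0.03  0.008] loupe x deg -17.29
```

{"method": "arm_command", "body": {
  "commands": [
    {"translation":[0,0,0.02],"dr":[0,0,0],"jaw":1},
    {"translation":[0,0,0],"dr":[0,0,0],"jaw":1}
  ]
}}

```text
time_s: 16.18
position: [0.55, 0.1078, 0.1211]
tcp_rot: [[-0.955, 0.297, -0.0], [0.297, 0.955, -0.0], [0.0, -0.0, -1.0]]
force: [0.0, 0.0, -1.8]
opening: 0.513
```

{"method": "arm_command", "body": {
  "commands": [
    {"translation":[0,0,0.02],"dr":[0,0,0],"jaw":1},
    {"translation":[0,0,0],"dr":[0,0,0],"jaw":1}
  ]
}}

```text
time_s: 16.35
position: [0.55, 0.1079, 0.1206]
tcp_rot: [[-0.955, 0.297, -0.0], [0.297, 0.955, 0.0], [0.0, -0.0, -1.0]]
force: [0.1, 0.1, -3.7]
opening: 0.513
```

{"method": "arm_command", "body": {
  "commands": [
    {"translation":[0,0,0.02],"dr":[0,0,0],"jaw":1},
    {"translation":[0,0,0],"dr":[0,0,0],"jaw":1}
  ]
}}

```text
time_s: 16.52
position: [0.5502, 0.1079, 0.1201]
tcp_rot: [[-0.955, 0.297, 0.0], [0.297, 0.955, 0.0], [-0.0, 0.0, -1.0]]
force: [0.0, 0.5, -3.4]
opening: 0.514
```

{"method": "arm_command", "body": {
  "commands": [
    {"translation":[0,0,0.02],"dr":[0,0,0],"jaw":1},
    {"translation":[0,0,0],"dr":[0,0,0],"jaw":1}
  ]
}}

```text
time_s: 16.68
position: [0.5503, 0.1079, 0.1197]
tcp_rot: [[-0.955, 0.297, 0.001], [0.297, 0.955, 0.0], [-0.001, 0.0, -1.0]]
force: [0.5, -0.6, -2.3]
opening: 0.514
```

```bash
python3 go.py .5502 .1086 .1214; python3 - <<'E'
from h import *
im,d=capture('side');cv2.imwrite('pics/s11z.png',cv2.resize(im[110:230,170:300,::-1],None,fx=5,fy=5,interpolation=cv2.INTER_CUBIC))
E
```

```text
16.6833 [0.5503 0.1079 0.1197] [[-0.9548, 0.2974, 0.0006], [0.2974, 0.9548, 0.0], [-0.0005, 0.0002, -1.0]] F [ 0.46 -0.56 -2.29] M [ 0.01 -0.11 -0.03] 0.5144928285149158
units [ 0.014  0.027 -0.068] loupe x deg -17.3
```

View pics/s11z.png

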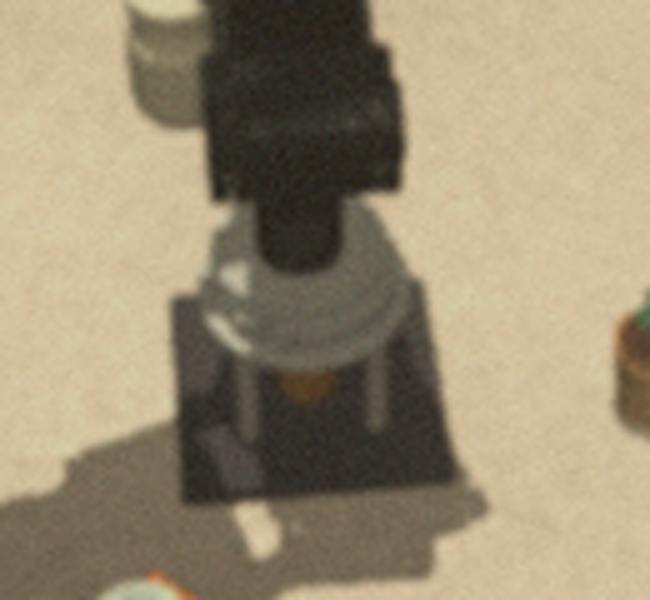

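{"method": "arm_command", "body": {
  "commands": [
    {"translation":[0,0,0.02],"dr":[0,0,0],"jaw":1},
    {"translation":[0,0,0],"dr":[0,0,0],"jaw":1},
    {"translation":[0,0,0],"dr":[0,0,0],"jaw":1}
  ]
}}

```text
time_s: 16.98
position: [0.5503, 0.1078, 0.1192]
tcp_rot: [[-0.955, 0.297, 0.001], [0.297, 0.955, 0.0], [-0.001, 0.0, -1.0]]
force: [0.6, 0.6, -1.7]
opening: 0.511
```

```bash
python3 go.py .5502 .1086 .1214; python3 - <<'E'
from h import *
s=read_state()
im,d=capture('wrist');X=cloud('wrist',d,s)
cv2.imwrite('pics/w12.png',cv2.resize(im[90:240,150:350,::-1],None,fx=4,fy=4,interpolation=cv2.INTER_CUBIC))
from fit import *
roi=np.zeros((384,512),bool);roi[150:185,215:290]=1
q=X[...,2][roi&(X[...,2]>.07)]
h,e=np.histogram(q,bins=np.arange(.08,.13,.002));print([(round(a,3),int(n)) for a,n in zip(e,h) if n>5])
E
```

```text
16.9833 [0.5503 0.1078 0.1192] [[-0.9548, 0.2974, 0.0006], [0.2974, 0.9548, 0.0], [-0.0005, 0.0002, -1.0]] F [ 0.57  0.6  -1.7 ] M [ 0.01 -0.17 -0.05] 0.5112118049724573
units [ 0.014  0.027 -0.087] loupe x deg -17.3
[(np.float64(0.08), 21), (np.float64(0.082), 10), (np.float64(0.084), 7), (np.float64(0.086), 12), (np.float64(0.088), 6), (np.float64(0.09), 96), (np.float64(0.092), 46), (np.float64(0.098), 7), (np.float64(0.1), 23), (np.float64(0.102), 302), (np.float64(0.104), 1971), (np.float64(0.106), 71)]
```

View pics/w12.png

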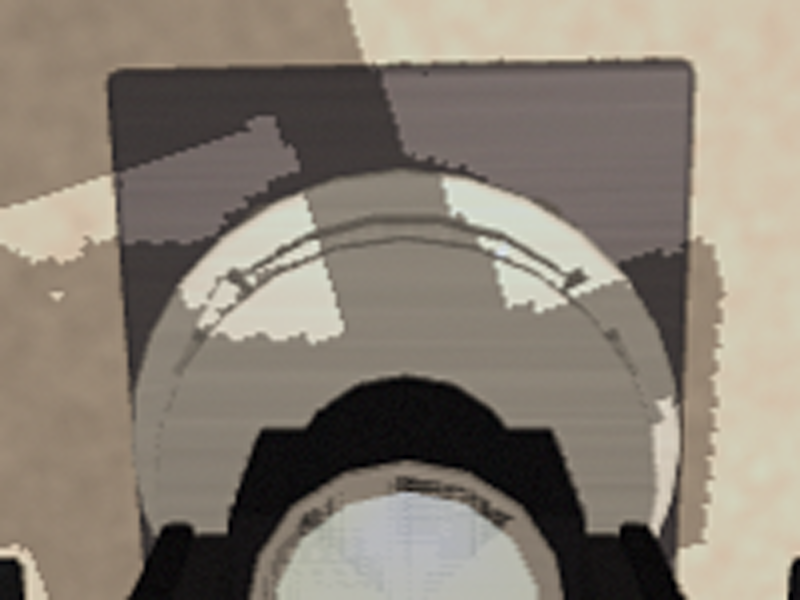

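{"method": "arm_command", "body": {
  "commands": [
    {"translation":[-0.03,0,0],"dr":[0,0,0],"jaw":1},
    {"translation":[0,0,0],"dr":[0,0,0],"jaw":1},
    {"translation":[0,0,0],"dr":[0,0,0],"jaw":1}
  ]
}}

```text
time_s: 17.28
position: [0.5507, 0.1076, 0.1191]
tcp_rot: [[-0.955, 0.297, -0.0], [0.297, 0.955, -0.0], [0.0, -0.0, -1.0]]
force: [0.0, 0.4, -2.5]
opening: 0.511
```

```bash
python3 go.py .5502 .1086 .1214
```

```text
17.2833 [0.5507 0.1076 0.1191] [[-0.9548, 0.2973, -0.0002], [0.2973, 0.9548, -0.0], [0.0002, -0.0001, -1.0]] F [ 0.01  0.43 -2.47] M [ 0.   -0.05 -0.  ] 0.5110137494368142
units [ 0.032  0.032 -0.091] loupe x deg -17.3
```

The small shift relieved the lateral load. Continuing down in half-millimetre steps.

{"method": "arm_command", "body": {
  "commands": [
    {"translation":[0,0,0.02],"dr":[0,0,0],"jaw":1},
    {"translation":[0,0,0],"dr":[0,0,0],"jaw":1},
    {"translation":[0,0,0],"dr":[0,0,0],"jaw":1}
  ]
}}

```text
time_s: 17.53
position: [0.5508, 0.1077, 0.1186]
tcp_rot: [[-0.955, 0.297, 0.0], [0.297, 0.955, 0.0], [-0.0, 0.0, -1.0]]
force: [1.2, 0.1, -2.6]
opening: 0.513
```

```bash
python3 go.py .5502 .1086 .1214
```

```text
17.5333 [0.5508 0.1077 0.1186] [[-0.9548, 0.2973, 0.0001], [0.2973, 0.9548, 0.0], [-0.0001, 0.0, -1.0]] F [ 1.23  0.07 -2.64] M [ 0.03 -0.08 -0.01] 0.5130166231784508
units [ 0.035  0.029 -0.111] loupe x deg -17.3
```

{"method": "arm_command", "body": {
  "commands": [
    {"translation":[0,0,0.02],"dr":[0,0,0],"jaw":1},
    {"translation":[0,0,0],"dr":[0,0,0],"jaw":1},
    {"translation":[0,0,0],"dr":[0,0,0],"jaw":1}
  ]
}}

```text
time_s: 17.78
position: [0.5509, 0.1076, 0.1182]
tcp_rot: [[-0.955, 0.297, 0.0], [0.297, 0.955, 0.0], [-0.0, 0.0, -1.0]]
force: [1.1, 0.4, -1.6]
opening: 0.512
```

```bash
python3 go.py .5502 .1086 .1214
```

```text
17.7833 [0.5509 0.1076 0.1182] [[-0.9548, 0.2973, 0.0002], [0.2973, 0.9548, 0.0], [-0.0002, 0.0001, -1.0]] F [ 1.12  0.36 -1.62] M [-0.01 -0.15 -0.08] 0.5124831911339046
units [ 0.039  0.029 -0.13 ] loupe x deg -17.3
```

{"method": "arm_command", "body": {
  "commands": [
    {"translation":[-0.03,0,0],"dr":[0,0,0],"jaw":1},
    {"translation":[0,0,0.02],"dr":[0,0,0],"jaw":1},
    {"translation":[0,0,0],"dr":[0,0,0],"jaw":1},
    {"translation":[0,0,0],"dr":[0,0,0],"jaw":1}
  ]
}}

```text
time_s: 18.12
position: [0.5515, 0.1074, 0.1176]
tcp_rot: [[-0.955, 0.297, -0.0], [0.297, 0.955, 0.0], [0.0, -0.0, -1.0]]
force: [-0.2, 0.5, -2.2]
opening: 0.509
```

```bash
python3 go.py .5502 .1086 .1214; python3 - <<'E'
from h import *
s=read_state()
im,d=capture('wrist');X=cloud('wrist',d,s)
cv2.imwrite('pics/w13.png',cv2.resize(im[90:240,150:350,::-1],None,fx=4,fy=4,interpolation=cv2.INTER_CUBIC))
for v in range(125,176,3): print(v,X[v,246:258,2].mean().round(4),end='; ')
E
```

```text
18.1167 [0.5515 0.1074 0.1176] [[-0.9548, 0.2973, -0.0001], [0.2973, 0.9548, 0.0], [0.0001, -0.0, -1.0]] F [-0.16  0.55 -2.24] M [ 0.07 -0.12  0.  ] 0.5088392168300835
units [ 0.063  0.031 -0.152] loupe x deg -17.3
125 0.0098; 128 0.0094; 131 0.0783; 134 0.0792; 137 0.0794; 140 0.0792; 143 0.0859; 146 0.0912; 149 0.1003; 152 0.1031; 155 0.1027; 158 0.1034; 161 0.1035; 164 0.1035; 167 0.1031; 170 0.1035; 173 0.1033;
```

View pics/w13.png

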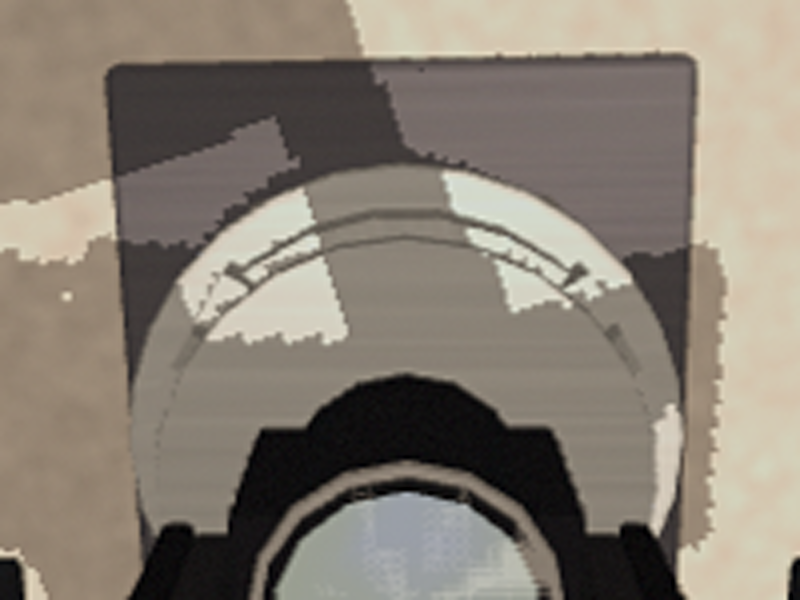

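Relative to the ring top (0.091), the flange top is at 0.103, a 12 mm difference, which is exactly the home value. A collar at 0.079 explains the wide outer circle. Releasing.

{"method": "arm_command", "body": {
  "commands": [
    {"translation":[0,0,0],"dr":[0,0,0],"jaw":0.5},
    {"translation":[0,0,0],"dr":[0,0,0],"jaw":0.4},
    {"translation":[0,0,0],"dr":[0,0,0],"jaw":0.3},
    {"translation":[0,0,0],"dr":[0,0,0],"jaw":0.2},
    {"translation":[0,0,0],"dr":[0,0,0],"jaw":0.1},
    {"translation":[0,0,0],"dr":[0,0,0],"jaw":0},
    {"translation":[0,0,0],"dr":[0,0,0],"jaw":0},
    {"translation":[0,0,0],"dr":[0,0,0],"jaw":0},
    {"translation":[0,0,0],"dr":[0,0,0],"jaw":0},
    {"translation":[0,0,0],"dr":[0,0,0],"jaw":0}
  ]
}}

```text
time_s: 19.0
position: [0.5515, 0.1074, 0.1177]
tcp_rot: [[-0.955, 0.297, 0.0], [0.297, 0.955, -0.0], [-0.0, -0.0, -1.0]]
force: [-0.3, -0.1, 0.4]
opening: 0.995
```

```bash
python3 go.py .5502 .1086 .1214; python3 - <<'E'
from h import *
s=read_state()
im,d=capture('wrist');X=cloud('wrist',d,s)
cv2.imwrite('pics/w14.png',im[...,::-1])
for v in range(140,176,3): print(v,X[v,246:258,2].mean().round(4),end='; ')
roi=np.zeros((384,512),bool);roi[155:200,200:300]=1
m=roi&(abs(X[...,2]-.104)<.004)
P=X[m];A=np.c_[P[:,:2]-P[:,:2].mean(0),np.ones(len(P))];print('flange plane',np.linalg.lstsq(A,P[:,2],rcond=None)[0],m.sum())
E
```

```text
19.0 [0.5515 0.1074 0.1177] [[-0.9548, 0.2973, 0.0], [0.2973, 0.9548, -0.0], [-0.0, -0.0, -1.0]] F [-0.29 -0.15  0.36] M [ 0.03 -0.04 -0.02] 0.9951616674561262
units [ 0.064  0.031 -0.149] loupe x deg -17.3
140 0.0795; 143 0.0862; 146 0.0915; 149 0.1172; 152 0.1029; 155 0.1034; 158 0.1031; 161 0.1032; 164 0.1031; 167 0.1028; 170 0.1032; 173 0.1031; flange plane [ 0.01381423 -0.00220072  0.1032044 ] 3488
```

View pics/w14.png

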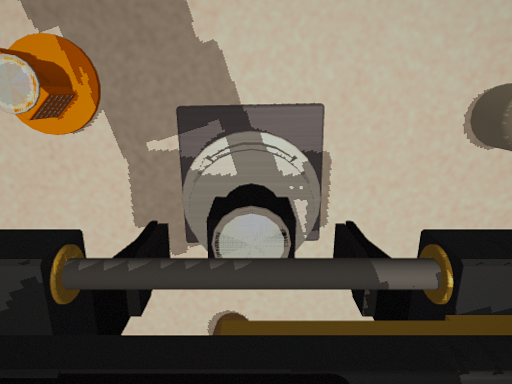

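Now it is free of the fingers. I'll retreat straight up and check.

{"method": "arm_command", "body": {
  "commands": [
    {"translation":[0,0,-0.3],"dr":[0,0,0],"jaw":0},
    {"translation":[0,0,-0.5],"dr":[0,0,0],"jaw":0},
    {"translation":[0,0,-0.7],"dr":[0,0,0],"jaw":0},
    {"translation":[0,0,-0.7],"dr":[0,0,0],"jaw":0},
    {"translation":[0,0,-0.7],"dr":[0,0,0],"jaw":0},
    {"translation":[0,0,-0.7],"dr":[0,0,0],"jaw":0},
    {"translation":[0,0,-0.4],"dr":[0,0,0],"jaw":0},
    {"translation":[0,0,0],"dr":[0,0,0],"jaw":0},
    {"translation":[0,0,0],"dr":[0,0,0],"jaw":0}
  ]
}}

```text
time_s: 19.8
position: [0.5516, 0.1074, 0.2181]
tcp_rot: [[-0.955, 0.297, 0.001], [0.297, 0.955, -0.0], [-0.001, 0.0, -1.0]]
force: [-0.5, -0.4, 0.2]
opening: 1.002
```

```bash
python3 - <<'E'
from fit import *
s=read_state();print(s['time_s'],s['position'])
im,d=capture('wrist');X=cloud('wrist',d,s)
cv2.imwrite('pics/w15.png',cv2.resize(im[80:240,150:350,::-1],None,fx=4,fy=3.7,interpolation=cv2.INTER_CUBIC))
roi=np.zeros((384,512),bool);roi[90:235,180:320]=1
def pl(lo,hi,nm):
    m=roi&(X[...,2]>lo)&(X[...,2]<hi)&(d>0);P=X[m]
    c0=P[:,:2].mean(0);A=np.c_[P[:,:2]-c0,np.ones(len(P))]
    x=np.linalg.lstsq(A,P[:,2],rcond=None)[0];
    g=abs(A@x-P[:,2])<.0015; x=np.linalg.lstsq(A[g],P[g,2],rcond=None)[0]
    print(nm,len(P),x.round(4),np.median(P[:,2]).round(4))
pl(.099,.110,'flange');pl(.075,.083,'collar');pl(.150,.165,'top')
for nm,lo,z in(('collar',.07,.079),('flange',.098,.104),('lens top',.148,.155)):
    k=roi&(X[...,2]>lo)&(X[...,2]<.2)&(d>0);f=fit(ray('wrist',big(k),z,s)[:,:2]);print(nm,f)
E
```

```text
19.8 [0.55162018 0.10741554 0.21805151]
flange 3091 [0.001  0.0012 0.1031] 0.1031
collar 1285 [0.0007 0.0019 0.0795] 0.0795
top 1914 [ 0.009  -0.0039  0.1521] 0.1521
collar (array([0.55294093, 0.1083913 ]), np.float64(0.049174336550920385), 274, np.float64(0.0008374036073848512))
flange (array([0.55260616, 0.10844353]), np.float64(0.040196517805038426), 243, np.float64(0.0009000889747494134))
lens top (array([0.55166266, 0.10854009]), np.float64(0.019614607896921783), 82, np.float64(0.000758398062037282))
```

View pics/w15.png

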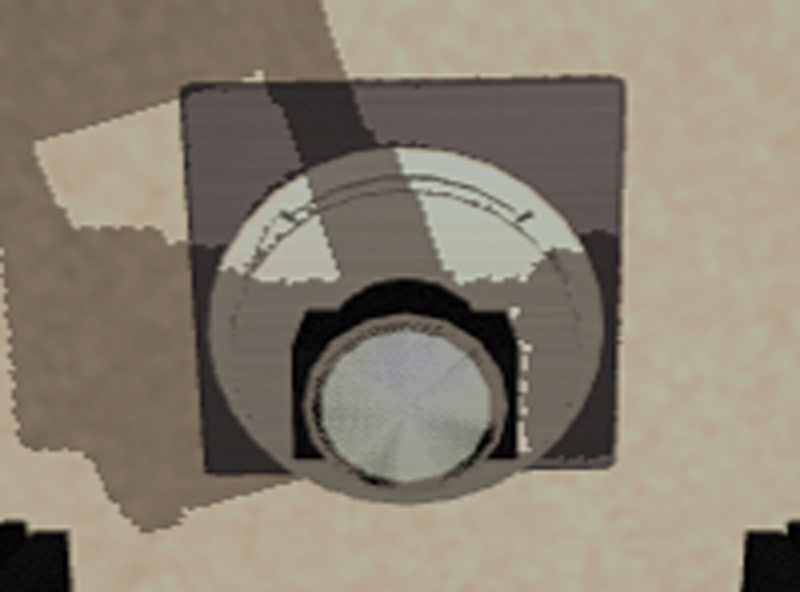

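The flange is level (slopes of about 0.001 rad), concentric with the stand to about 0.3 mm, and 12 mm above the ring. One last check of the neighbours before handing in.

```bash
python3 - <<'E'
from fit import *
im,d=capture('top');X=cloud('top',d);im0=cv2.imread('pics/top0.png');d0=np.load('pics/top0.npy')
for n,(u,v) in dict(jar=(122,194),potR=(392,187),potL=(240,140),or1=(267,249)).items():
    a=cv2.phaseCorrelate(np.float32(d0[v-18:v+18,u-18:u+18]),np.float32(d[v-18:v+18,u-18:u+18]));print(n,a,abs(im[v-18:v+18,u-18:u+18,::-1].astype(int)-im0[v-18:v+18,u-18:u+18]).mean())
s=read_state()
im,d=capture('wrist');Y=cloud('wrist',d,s);print('bench z',np.median(Y[20:60,420:500,2]),np.median(Y[...,2][(Y[...,2]<.02)&(d>0)]))
im,d=capture('side');cv2.imwrite('pics/s16.png',cv2.resize(im[110:230,170:300,::-1],None,fx=5,fy=5,interpolation=cv2.INTER_CUBIC))
E
```

```text
jar ((-16.823035973979202, 16.211978012507615), -0.1173199400489713) 70.14814814814815
potR ((-11.377169395976136, -1.0520523416145657), 0.08976141501356054) 30.26054526748971
potL ((3.6751747643930326, 9.663372402986827), 0.3969551731406907) 32.48019547325103
or1 ((6.563102394339525, -9.40584311307396), 0.08944667001933228) 29.255401234567902
bench z -0.00029488368920010943 -0.0003072767370163876
```

View pics/s16.png

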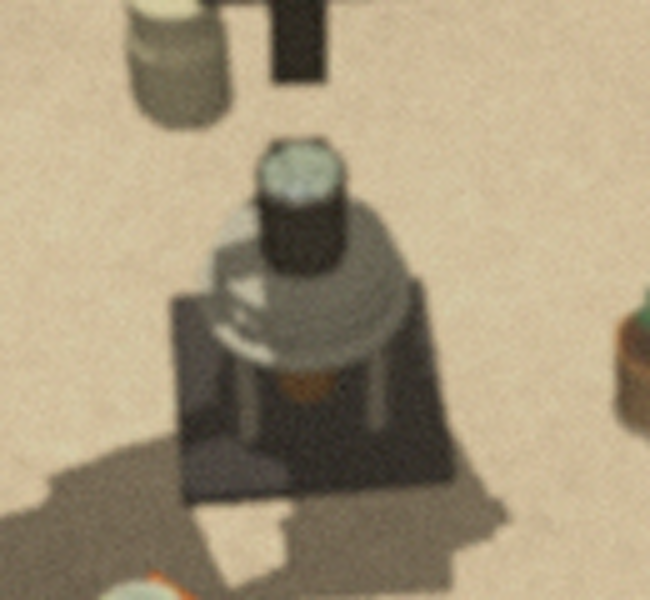

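The magnifier sits flat on the ring, clear of the fingers. In the side crop the jar (180,65) and pot (640,370) are at the same pixels as in the earlier views. The phase-correlation numbers from the top view are meaningless because the arm covers or shades those patches. Handing in.

```bash
python3 - <<'E'
from rig import *
print(hand_in()); print(read_state()['time_s'])
E
```

```text
the job is handed in; nothing more can be done
None
the job is handed in; nothing more can be done
```

I picked up the magnifier by its cheeks, set it on the stand with its feet in the three grooves, let go and handed the job in at about 20 s. No verdict was reported.

**How it went**
- **Grip:** the first lift came up empty because I raised the arm before the jaws had gripped. The magnifier stayed put, and the second grip held.
- **Turn:** a tilted look with the side camera showed which way the feet pointed. I turned it about −29° in the air to match the grooves, instead of turning it on the ring under light pressure as you described.
- **Lowering:** I lowered it in 0.5–1 mm steps near the ring, with two small sideways corrections. External forces stayed around 1–2 N on top of its weight. I did not feel a clear seating force and released on the measured height.

**Last checks**
- **Level:** the flange is level to about 0.001–0.002 rad.
- **Centred:** it is within about 0.3 mm of the stand collar's centre.
- **Height:** the flange top is about 11.6 mm above the ring. The home value is 12 mm, and resting on the flat would be 16 mm.
- **Clear of the robot:** the fingers are about 100 mm above where they let go.

**Checks that disagreed or failed**
- **Ring centre:** the camera estimates differed by up to 2–3 mm, partly because I mistook a lower collar for the ring's edge.
- **Height readings:** the wrist TCP height at home read about 4 mm lower than I had worked out, while the depth-camera heights agreed with home.
- **Pots and jar:** the automatic top-view comparison was useless because the arm covered or shaded those patches. By eye in the side view, the jar and the near pot had not moved. I did not re-check the far pot at the end, but the arm stayed well away from it.

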